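# Close the powder case with its captive cover panel

## Robot

A 6-joint arm with a two-finger parallel gripper is mounted at the origin on the work surface. World frame = base frame: x ahead of the robot, y to its left, z up, the work surface at z = 0. Lengths are in m, angles in rad, forces in N, time in s.
With the tool pointing down it reaches from about 0.375 to 0.925 m from the base axis. Payload 5.7 kg.
Tool frame: the origin (TCP) lies at the very end of the fingers, on their centre line; the grasp point (between the pads) lies 19 mm behind it; z points along the fingers, y is the direction in which the jaws open and shut (so a half turn about z gives the same grasp; the last joint's range is limited). The gripper opens to 85 mm and grips with 20 to 120 N. Pads are 22 mm wide; open, the fingers measure 114 mm over their backs; the gripper's body (76 mm by 85 mm) begins 54 mm behind the grasp point. The pads swing forward as they close: fully open they stand 13 mm farther back than shut.
Start: joints at [1.155, 0.359, 1.51, -0, 1.272, -0.115], TCP at [0.178, 0.573, 0.231] pointing down, gripper open.
Joint ranges: [-2.97, 2.97], [-1.01, 2.36], [0.21, 2.38], [-0.96, 4.11], [0.2, 2.71], [-2.98, 2.98]. Speed limits (rad/s): [2.39, 2.39, 3.14, 3.14, 3.14, 3.14].

## Interface

Orientations are given as a unit quaternion [x, y, z, w].
In Python, from cell import arm, viewer, workorder gives the robot as it stands. The module is installed in compiled form; this text tells all that it offers.
- The arm moves only by the tool send_rows, never from a script. Its argument "moves" is a list of rows, each an object of numbers: "rx", "ry", "rz": the turn, a rotation vector about the tool's x, y, z in rad; "tx", "ty", "tz": the shift along the tool's x, y, z in m; "fingers": the closure in counts, from 0 (fully open) to 255 (shut). In form: [{"rx": .., "ry": .., "rz": .., "tx": .., "ty": .., "tz": .., "fingers": ..}, ...]. A call has exactly 10 rows; each row is the pose to reach, as a shift and turn from the pose commanded when the call began, along the tool's axes at that moment; what a row does not reach only later rows make up. A row lasts 1/8 s, in which the tool goes at most 62.5 mm and 10.7 degrees, less where a joint would pass 70% of its speed; a pose out of reach is approached as far as the arm can. A call with a gripper value outside its range is refused whole. The fingers move at their own pace and stop on an object; the grip force is fixed at half the most. Time passes only in rows, so rows that repeat a pose let the fingers close, or fill a call up. It gives the time, the measured TCP pose, the force and the opening at its end, in the units of the state.
- arm.sense(): the state, without advancing time (a new reading comes with each control period).
- viewer.snapshot(name): name is "scene" or "side" or "wrist"; returns a dict with "image" (480x640x3 uint8, red, green, blue), "mtx" (3x3 intrinsics, pixels), "rvec" (rotation vector, rad) and "tvec" (3), from world to camera coordinates, as OpenCV has them. Camera axes: x right, y down, z forward; pixel columns grow to the right and rows downward; lengths in m; the calibration is good to about 2 mm. A picture is of the moment at which its call begins. There is no depth.
- workorder.close_job(): hands the job in, once; it reports no verdict.
Trained networks look in a picture, given as the dict that the camera call returned (one of the last four; its "shot" number tells which), for a name from the list of things; names that differ only in an ending like _2 or _b are one class to them, and where a whole thing is asked for, a point or a joint stands for the part that bears it (a point fixed in the world has none). Each returns a list of dicts, best first, with "p" (0 to 1); they miss things now and then, are a little off and sometimes report something else, mostly with a low value. They report only what shows in the picture. A call takes as long as a camera call. They do not tell look-alikes from the thing itself.
- viewer.spot_in(name, picture): "position" ([x, y, z] in m, in world coordinates, good to about 4 mm: the middle of the surface that is visible of it).
The state is a dict: "t": time; "q": joint angles; "dq": joint speeds; "joint_torque": joint torques, N m; "tcp_pos": TCP position; "orientation": TCP orientation; "force": force on the tool from outside, world axes, zero at the start; "ft_torque": the same for the moment, N m; "width": finger opening in m.
Only numpy, scipy, OpenCV 4.12 (cv2) and the standard library are available. Lean on these libraries where they do the work, as an engineer would, in place of code of your own. Each camera call takes 0.05 s, during which the arm holds its last target.

## Task

Close the black makeup case with the pink cover panel, which is longer than the case's opening: lift it by its handle, tilt it and slip its lower end deep under the gold lip, lower the other end past the blue lip until the panel lies flat on both ledges, then slide it under the blue lip and press it gently home against the rubber buffer hidden there, which you must find by feel. Let go with the panel lying flat, caught under both lips and still resting against the buffer; never force it, since the case is brittle, and leave the other cosmetics where they stand.

Things in the scene. Friction and masses are not known exactly. Their poses are not given: they have to be found in the camera images.
- case: Low black makeup case fixed to the table, open on top, 260 long (its x), 139 wide (y), 56 high; origin at the centre of its underside, z up. Eight powder pans on its floor. Side walls 56 high, 127 apart inside. A ledge and, over it, a 5 thick lip at each end of its length: gold lip at -x, blue lip at +x; the opening between the lips is 166 long. Its plastic is brittle: keep forces under 20 N.
- gold_lip (a point): Middle of the inner lower edge of the gold lip: case x -83, 51 above the table. The lip is 5 thick (top at 56) and runs from case x -130 to -83. The slot below it, 21 high, is a deep pocket: 41 deep, to a rigid wall at case x -124. Axes as the case.
- deep_ledge (a point): Middle of the grey ledge under the gold lip: case x -98.5, on its top, 30 above the table. It spans case x -124 to -73. The ledge at the other end is alike: case x +73 to +124, top 30 above the table. The panel finally lies on both.
- rail: The blue lip, fixed to the case: 47 (x) by 139 (y) by 5, from case x +83 to +130; origin at the centre of its underside, 51 above the table. Axes as the case. The slot beneath it, 21 high, hides the buffer.
- blue_lip (a point): Middle of the blue lip's inner lower edge: case x +83, 51 above the table. Unseen below, 4 to 26 beyond it in x (differing each time, not measured), is the face of the rubber buffer that stops the panel, 80 wide: find it by feel. It yields 1 mm per 5 N (7 at most), springs back slowly. A press of 7 to 9 N along case +x is firmly home; over 12 N is too much.
- panel: Loose rigid rose-pink panel with two gold lines, 196 long (x), 120 wide (y), 5 thick, 0.2 to 0.4 kg, starting flat on the table. Origin at the centre of its underside, z up. A black bar handle stands upright at its middle: 14 thick (x), 56 long (y), top 41 above the underside. Same either way round: either end may go into the deep pocket.
- panel_grip (a point): Point inside the panel's handle bar, 29 above the panel's underside on its centre: a good height to grip, fingers closing along the panel's x.
- panel_end_a (a point): Middle of the lower edge of the panel's -x end (panel x -98, z 0).
- panel_end_b (a point): Middle of the lower edge of the panel's +x end (panel x +98, z 0).
- brush_cup: Bystander: black round cup holding upright makeup brushes, cup 82 across and 100 tall, brushes to about 180; origin at the centre of its underside
- foundation: Bystander: skin-coloured bottle with black cap, 36 across, 100 tall; origin at the centre of its underside
- compact: Bystander: black round powder compact with a pink disc, 60 across, 12 tall; origin at the centre of its underside
- cream_jar: Bystander: white round cream jar, 46 across, 35 tall; origin at the centre of its underside
- lipstick: Bystander: open red lipstick standing upright, 22 across, 65 tall; origin at the centre of its underside
- polish: Bystander: plum nail-polish bottle with black cap, 28 square, 70 tall; origin at the centre of its underside
- puff_tin: Bystander: round aluminium tin with skin-coloured powder, 68 across, 20 tall; origin at the centre of its underside
There are look-alikes about, which are no part of the job. What is shaped like the panel but red or turquoise is not meant.

How it is judged:
On the way, in this order (a step that is already met when the one before it is completed fails the run):
1. The panel is tilted (over about 7 degrees) with its low end at least 7 mm under the gold lip (((x of panel_end_a in the frame of case below -0.09 m and z of panel_end_a in the frame of case between 0.024 and 0.046 m and y of panel_end_a in the frame of case between -0.012 and 0.012 m and angle between panel's own z axis and vertical above 0.12 rad) or (x of panel_end_b in the frame of case below -0.09 m and z of panel_end_b in the frame of case between 0.024 and 0.046 m and y of panel_end_b in the frame of case between -0.012 and 0.012 m and angle between panel's own z axis and vertical above 0.12 rad))), for 0.1 s.
2. The panel lies flat on both ledges (seated height within 2.5 mm, within 1.7 degrees) (angle between panel's own z axis and vertical below 0.03 rad and z of panel in the frame of case between 0.0275 and 0.0325 m and angle between the x axis of panel and the x axis of case, either way round below 0.06 rad and y of panel in the frame of case between -0.006 and 0.006 m), for 0.05 s.
3. Lying flat, the panel is pressed home against the hidden buffer under the blue lip with over 5 N (all of step 2 and contact force between panel and rail above 5 N), for 0.1 s.
At the end, for the whole second after the job is handed in: The panel is at rest, flat (within 1.7 degrees, within 2.5 mm of ledge height) on both ledges, square in the case, and each end is at least 2 mm under its lip, with the far end still touching the buffer under the blue lip (over 0.05 N) (all of step 2 and contact force between panel and rail above 0.05 N and x of panel in the frame of case between -0.013 and 0.013 m and linear speed of panel below 0.01 m/s and angular speed of panel below 0.05 rad/s).
It fails at once if The panel is pushed against the case with more than 25 N (contact force between panel and case above 25 N).
It fails at once if The panel is pressed against the blue lip or its buffer with more than 13 N (contact force between panel and rail above 13 N).
It fails at once if The robot itself pushes on the case with more than 20 N (contact force between any of the fingers, the arm and case above 20 N).
It fails at once if A bystander is moved by more than 20 mm or tipped over (distance of any of brush_cup, foundation, compact, cream_jar, lipstick, polish, puff_tin from where it was at the start of the episode above 0.02 m or angle between any of brush_cup, foundation, compact, cream_jar, lipstick, polish, puff_tin's own z axis and vertical above 0.5 rad).
It also fails if it takes over 64 s, if anything falls off the work surface, if the arm or the gripper's body presses on something with over 40 N, if the wrist force passes 120 N, or if a joint passes its speed limit or range.

## Working session

There is one attempt and no reset: what is moved stays moved. The work goes in short steps, Python scripts to look and compute and a tool call to move; the robot and the scene stay as the last step left them, time stands still between calls to the robot, and variables do not carry over. Pictures are saved under pics/ and viewed, and the job is handed in when it is done.

Besides the shell and the picture viewer there is one more tool, called by a JSON object that holds its "op" and its "data", one argument or row to a line. send_rows: Moves the arm, as the interface text tells. Its arguments: {"type":"object","properties":{"moves":{"type":"array","items":{"type":"object","properties":{"rx":{"type":"number"},"ry":{"type":"number"},"rz":{"type":"number"},"tx":{"type":"number"},"ty":{"type":"number"},"tz":{"type":"number"},"fingers":{"type":"number"}}}}},"required":["moves"]}

```bash
mkdir -p pics
cat > h.py <<'E'
from cell import arm, viewer, workorder
import numpy as np, cv2
from scipy.spatial.transform import Rotation as R
np.set_printoptions(precision=4,suppress=True)
def snap(n,f):
    s=viewer.snapshot(n); cv2.imwrite('pics/'+f,s['image'][:,:,::-1]); return s
def cam(s):
    Rm=cv2.Rodrigues(np.array(s['rvec'],float))[0]; return np.array(s['mtx'],float),Rm,np.array(s['tvec'],float).ravel()
def ray(s,u,v,z):
    K,Rm,t=cam(s); d=Rm.T@np.linalg.inv(K)@np.array([u,v,1.]); c=-Rm.T@t
    return c+d*(z-c[2])/d[2]
def proj(s,P):
    K,Rm,t=cam(s); p=(Rm@np.atleast_2d(P).T).T+t; q=(K@p.T).T; return q[:,:2]/q[:,2:]
E
python3 - <<'E'
from h import *
for n in ['scene','side']:
    s=snap(n,n+'0.png')
    K,Rm,t=cam(s); print(n,'cam at',-Rm.T@t, K[0,0])
    for k in ['case','panel','panel_grip','rail','blue_lip','gold_lip','deep_ledge','panel_end_a']+(['brush_cup','foundation','compact','cream_jar','lipstick','polish','puff_tin'] if n=='scene' else []):
        for d in viewer.spot_in(k,s)[:3]: print(k,round(d['p'],2),np.array(d['position']),proj(s,d['position'])[0])
print(arm.sense())
E
```

```text
scene cam at [1.2721 0.0871 1.2516] 473.9074146896736
case 0.84 [ 0.5333 -0.1939  0.0319] [245.2097 243.2002]
panel 0.91 [0.4143 0.5743 0.0059] [493.1048 224.7006]
panel 0.64 [0.5753 0.2057 0.0063] [377.0434 264.5999]
panel 0.61 [0.3144 0.2648 0.0023] [394.0887 196.6446]
panel_grip 0.92 [0.5778 0.2057 0.0035] [376.9684 265.7795]
panel_grip 0.69 [0.4142 0.5742 0.0049] [492.9743 224.8493]
rail 0.95 [ 0.6408 -0.1723  0.0547] [246.493  271.2836]
blue_lip 0.81 [ 0.5325 -0.1955  0.027 ] [244.9587 243.8032]
gold_lip 0.56 [ 0.5313 -0.1973  0.0314] [244.2037 242.6816]
gold_lip 0.36 [ 0.6747 -0.0099  0.0302] [302.6864 288.0042]
gold_lip 0.31 [0.5773 0.2048 0.0038] [376.6758 265.574 ]
deep_ledge 0.87 [ 0.5346 -0.1979  0.0282] [244.0167 244.1567]
deep_ledge 0.25 [ 0.542  -0.0007  0.0083] [309.1333 252.0937]
panel_end_a 0.9 [0.4149 0.5788 0.0055] [494.5235 224.9812]
panel_end_a 0.84 [0.5764 0.2052 0.0053] [376.8506 265.0753]
panel_end_a 0.82 [0.3088 0.2665 0.0079] [394.7619 194.2673]
brush_cup 0.91 [0.7747 0.0662 0.088 ] [327.7456 313.5009]
brush_cup 0.53 [0.5413 0.4211 0.0199] [449.0476 255.2939
[... 1098 characters left out ...]
p_ledge 0.56 [ 0.5301 -0.2     0.0345] [388.3971 296.7674]
panel_end_a 0.87 [0.5515 0.1978 0.0089] [302.4305 225.7886]
panel_end_a 0.87 [0.3971 0.575  0.0034] [196.4908 188.9391]
panel_end_a 0.71 [0.2948 0.2574 0.0031] [207.1303 245.9671]
{'t': 1.25, 'q': array([ 1.1549,  0.3588,  1.5104,  0.    ,  1.2725, -0.1151]), 'dq': array([ 0.0002, -0.0007, -0.0021, -0.0013, -0.0006,  0.0012]), 'joint_torque': array([ -0.0012, -52.7604, -27.905 ,  -0.0004,   0.0019,  -0.    ]), 'tcp_pos': array([0.1777, 0.573 , 0.2313]), 'orientation': array([ 0.1498,  0.9887, -0.    , -0.    ]), 'force': array([ 0.7993, -0.6099,  0.1695]), 'ft_torque': array([-0.0318, -0.014 ,  0.0064]), 'width': 0.08533402954579021}
```

View pics/scene0.png

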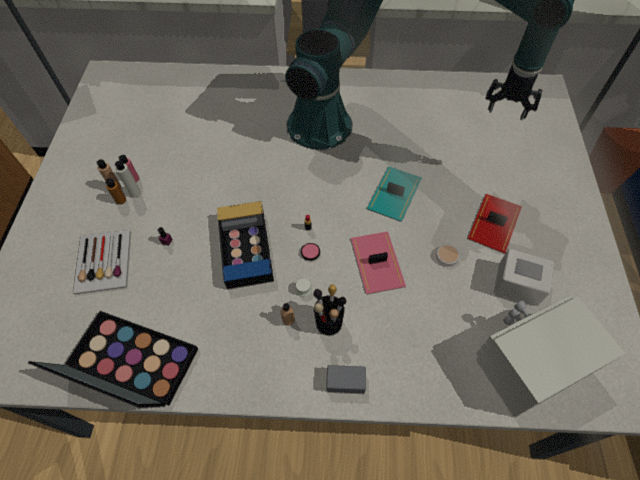

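View pics/side0.png

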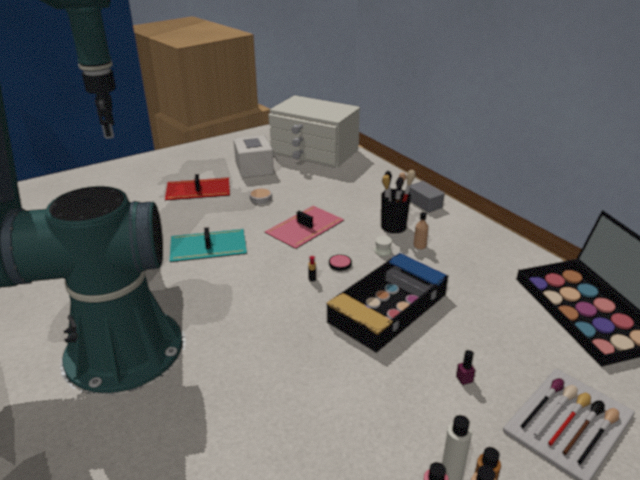

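The pink panel is at (377,262) in the scene picture, with turquoise at (395,193) and red at (495,222) as look-alikes. The case is at (245,243), gold end towards the robot and blue end away. I'll zoom in on these for corners.

Run:
```python
import cv2,numpy as np
a=cv2.imread('pics/scene0.png'); b=cv2.imread('pics/side0.png')
def crop(im,x0,y0,w,h,k): 
    return cv2.resize(im[y0:y0+h,x0:x0+w],None,fx=k,fy=k,interpolation=cv2.INTER_CUBIC)
cv2.imwrite('pics/c1.png',np.hstack([crop(a,205,195,80,100,5),crop(a,340,220,80,100,5)][:2]))
cv2.imwrite('pics/c2.png',crop(b,255,195,200,150,4))
```

```text
(no output)
```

View pics/c1.png

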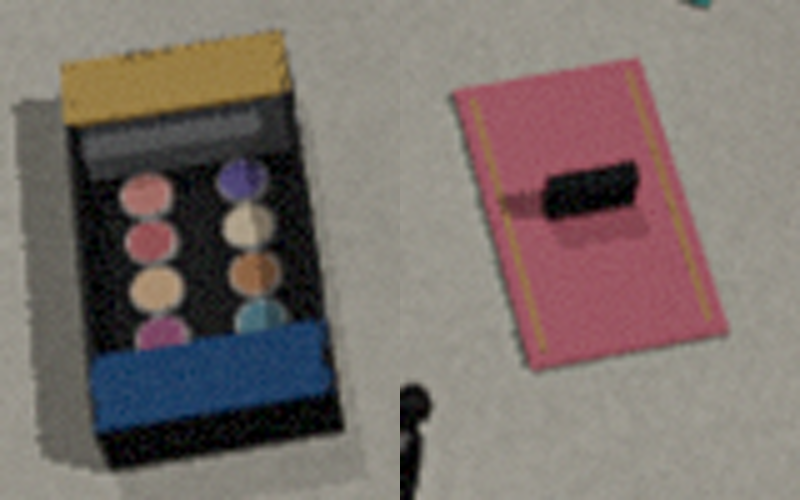

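View pics/c2.png

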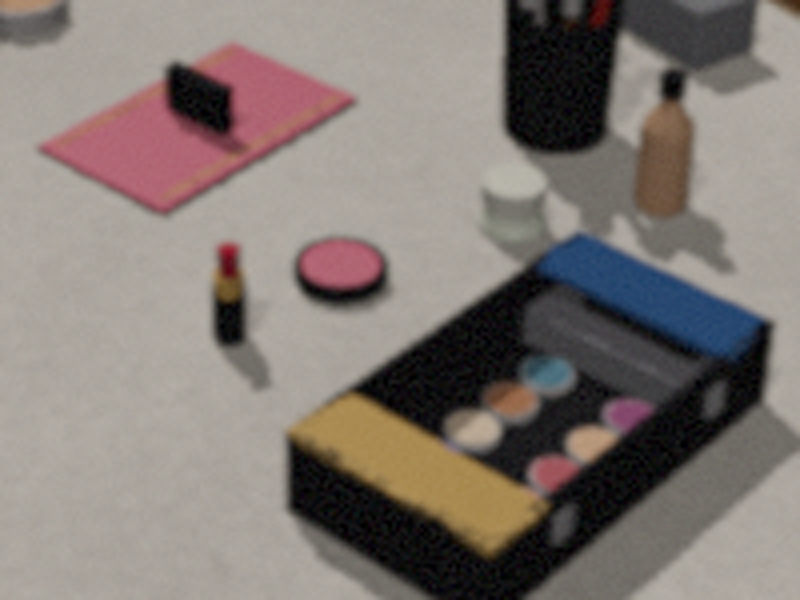

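```bash
cat >> h.py <<'E'
from scipy.optimize import least_squares
def fit(obs,x0,zfree=False):
    # obs: list of (snap, local pts Nx3, pix Nx2)
    def f(p):
        c,s=np.cos(p[2]),np.sin(p[2]); M=np.array([[c,-s,0],[s,c,0],[0,0,1]])
        return np.concatenate([(proj(sn,L@M.T+[p[0],p[1],p[3] if zfree else 0])-px).ravel() for sn,L,px in obs])
    r=least_squares(f,x0,loss='soft_l1'); return r.x,f(r.x).reshape(-1,2)
E
python3 - <<'E'
from h import *
a=viewer.snapshot('scene'); b=viewer.snapshot('side')
A=lambda l,ox,oy,k:np.array(l,float)/k+[ox,oy]-0.4
h=.0695;Z=.056
L1=np.array([[-.13,-h,Z],[-.13,h,Z],[-.083,-h,Z],[-.083,h,Z],[.083,-h,Z],[.083,h,Z],[.13,-h,Z],[.13,h,Z],[.13,-h,0],[.13,h,0]])
c1=A([(62,64),(282,31),(72,125),(294,93),(92,355),(326,320),(100,432),(334,396),(112,470),(344,431)],205,195,5)
L2=np.array([[-.13,h,Z],[-.13,-h,Z],[-.083,h,Z],[-.083,-h,Z],[.13,h,Z],[.13,-h,Z],[.083,h,Z],[.083,-h,Z]])
c2=A([(288,435),(492,557),(352,395),(545,508),(580,234),(772,322),(538,262),(730,360)],255,195,4)
P=np.array([[-.098,-.06,.005],[-.098,.06,.005],[.098,.06,.005],[.098,-.06,.005]])
p1=A([(55,92),(238,58),(328,332),(132,370)],340,220,5)
P2=np.array([[-.098,.06,.005],[-.098,-.06,.005],[.098,-.06,.005],[.098,.06,.005]])
p2=A([(38,148),(166,212),(356,98),(235,42)],255,195,4)
for nm,o in [('case',[(a,L1,c1),(b,L2,c2)]),('panel',[(a,P,p1),(b,P2,p2)])]:
    for sub in (o,o[:1],o[1:]):
        x,r=fit(sub,[.53,-.2 if nm=='case' else .2,.1]); print(nm,x,np.abs(r).mean(),np.abs(r).max())
E
```

```text
case [ 0.5321 -0.1979  0.2363] 0.7727818369603026 2.3091303194252077
case [ 0.5319 -0.1956  0.2311] 0.5523257021660868 1.3334394538109962
case [ 0.5316 -0.2004  0.2379] 0.7532171480318706 1.8205510161227494
panel [0.5631 0.2048 0.2557] 0.33641291928045725 0.836585261991786
panel [0.5628 0.2059 0.2521] 0.1982610687669073 0.38660542868427683
panel [0.5624 0.2025 0.2591] 0.21845958866935078 0.5888077987610245
```

```bash
cat >> h.py <<'E'
def Rdown(yaw): # tool y axis at world angle yaw, z down
    y=np.array([np.cos(yaw),np.sin(yaw),0]); z=np.array([0,0,-1.]); return np.stack([np.cross(y,z),y,z],1)
def delta(p0,R0,p1,R1):
    return R0.T@(np.array(p1)-p0), R.from_matrix(R0.T@R1).as_rotvec()
def now():
    s=arm.sense(); return s,np.array(s['tcp_pos']),R.from_quat(s['orientation']).as_matrix()
E
python3 - <<'E'
from h import *
s=snap('wrist','w0.png'); K,Rm,t=cam(s)
st,p,R0=now(); print(K[0,0],'cam in tool',R0.T@(-Rm.T@t-p)); print(R0.T@Rm.T)
print(R0)
for tp,yaw in [([.53,0.0,.45],.25),([.563,.205,.2],.2557)]:
  print(delta(p,R0,tp,Rdown(yaw)))
E
```

```text
398.59446341422273 cam in tool [ 0.0776  0.0003 -0.1412]
[[-0.0008 -0.9522 -0.3056]
 [ 1.     -0.0008 -0.0002]
 [-0.0001 -0.3056  0.9522]]
[[-0.9551  0.2962 -0.    ]
 [ 0.2962  0.9551 -0.0001]
 [ 0.     -0.0001 -1.    ]]
(array([-0.5062, -0.443 , -0.2187]), array([-0.0001,  0.    ,  1.02  ]))
(array([-0.477 , -0.2374,  0.0313]), array([-0.0001,  0.    ,  1.0143]))
```

View pics/w0.png

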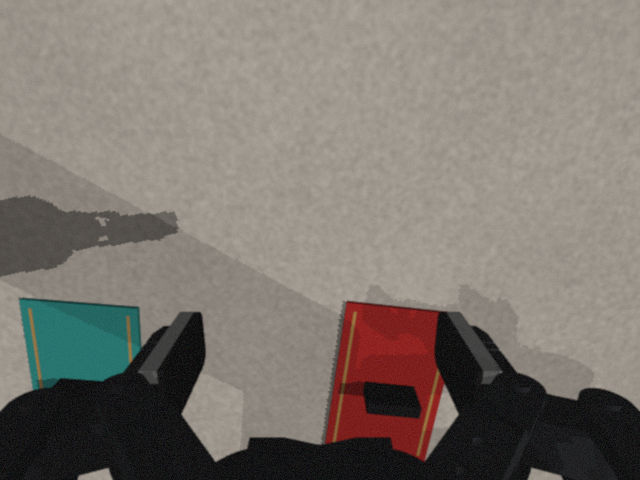

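Run:
```python
from h import *
st,p,R0=now()
print(delta(p,R0,[.575,.13,.27],Rdown(.25)))
```

```text
(array([-0.5106, -0.3055, -0.0387]), array([-0.0001,  0.    ,  1.02  ]))
```

{"op": "send_rows", "data": {
  "moves": [
    {"tx": -0.04, "ty": -0.024, "tz": -0.003, "rz": 0.08, "fingers": 0},
    {"tx": -0.095, "ty": -0.057, "tz": -0.01, "rz": 0.2, "fingers": 0},
    {"tx": -0.148, "ty": -0.088, "tz": -0.015, "rz": 0.32, "fingers": 0},
    {"tx": -0.2, "ty": -0.12, "tz": -0.02, "rz": 0.44, "fingers": 0},
    {"tx": -0.253, "ty": -0.151, "tz": -0.025, "rz": 0.56, "fingers": 0},
    {"tx": -0.305, "ty": -0.183, "tz": -0.03, "rz": 0.68, "fingers": 0},
    {"tx": -0.358, "ty": -0.214, "tz": -0.035, "rz": 0.8, "fingers": 0},
    {"tx": -0.41, "ty": -0.246, "tz": -0.039, "rz": 0.92, "fingers": 0},
    {"tx": -0.463, "ty": -0.277, "tz": -0.039, "rz": 1.02, "fingers": 0},
    {"tx": -0.51, "ty": -0.305, "tz": -0.039, "rz": 1.02, "fingers": 0}
  ]
}}

```text
validation failed for argument at $.mo...
```

Run:
```python
from h import *
s=snap('wrist','w1.png')
st,p,R0=now(); print(st['t'],p,R0)
print(delta(p,R0,[.53,-.265,.28],Rdown(.236)))
np.savez('w1.npz',mtx=s['mtx'],rvec=s['rvec'],tvec=s['tvec'])
```

```text
1.45 [0.1778 0.573  0.2313] [[-0.9551  0.2963 -0.0001]
 [ 0.2963  0.9551 -0.0001]
 [ 0.0001 -0.0001 -1.    ]]
(array([-0.5847, -0.6961, -0.0487]), array([-0.0001,  0.    ,  1.034 ]))
```

View pics/w1.png

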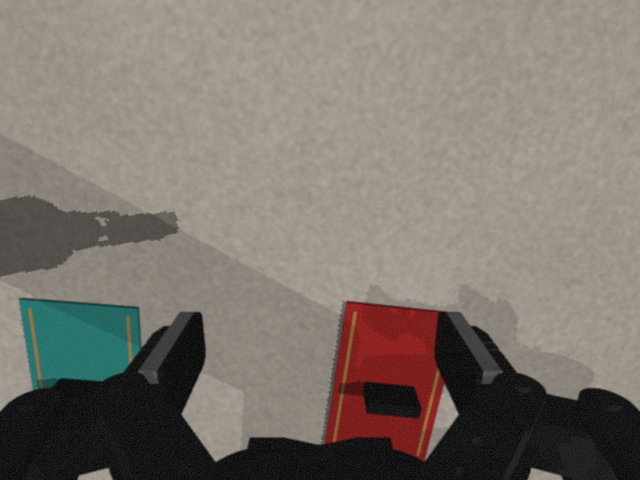

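The call was refused, so the arm hasn't moved. It may need every key, so I'll resend with all of them.

{"op": "send_rows", "data": {
  "moves": [
    {"rx": 0, "ry": 0, "rz": 0.08, "tx": -0.04, "ty": -0.024, "tz": -0.003, "fingers": 0},
    {"rx": 0, "ry": 0, "rz": 0.2, "tx": -0.095, "ty": -0.057, "tz": -0.01, "fingers": 0},
    {"rx": 0, "ry": 0, "rz": 0.32, "tx": -0.148, "ty": -0.088, "tz": -0.015, "fingers": 0},
    {"rx": 0, "ry": 0, "rz": 0.44, "tx": -0.2, "ty": -0.12, "tz": -0.02, "fingers": 0},
    {"rx": 0, "ry": 0, "rz": 0.56, "tx": -0.253, "ty": -0.151, "tz": -0.025, "fingers": 0},
    {"rx": 0, "ry": 0, "rz": 0.68, "tx": -0.305, "ty": -0.183, "tz": -0.03, "fingers": 0},
    {"rx": 0, "ry": 0, "rz": 0.8, "tx": -0.358, "ty": -0.214, "tz": -0.035, "fingers": 0},
    {"rx": 0, "ry": 0, "rz": 0.92, "tx": -0.41, "ty": -0.246, "tz": -0.039, "fingers": 0},
    {"rx": 0, "ry": 0, "rz": 1.02, "tx": -0.463, "ty": -0.277, "tz": -0.039, "fingers": 0},
    {"rx": 0, "ry": 0, "rz": 1.02, "tx": -0.51, "ty": -0.305, "tz": -0.039, "fingers": 0}
  ]
}}

```text
t: 2.7
tcp_pos: [0.576, 0.1287, 0.2705]
orientation: [0.614, 0.789, 0.0, 0.0]
force: [0.1, 1.1, 0.2]
width: 0.0852
```

Run:
```python
from h import *
s=snap('wrist','w2.png')
st,p,R0=now(); print(st['t'],p,R0)
print(delta(p,R0,[.53,-.265,.28],Rdown(.236)))
np.savez('w2.npz',mtx=s['mtx'],rvec=s['rvec'],tvec=s['tvec'])
```

```text
2.75 [0.5809 0.1236 0.2705] [[-0.2442  0.9697  0.0052]
 [ 0.9697  0.2442 -0.0042]
 [-0.0053  0.004  -1.    ]]
(array([-0.3645, -0.1442, -0.0082]), array([0.004 , 0.0053, 0.0107]))
```

View pics/w2.png

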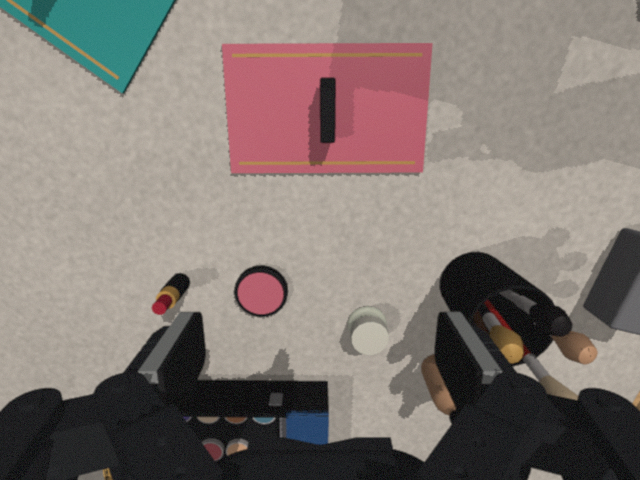

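{"op": "send_rows", "data": {
  "moves": [
    {"rx": 0, "ry": 0, "rz": 0.01, "tx": -0.03, "ty": -0.011, "tz": -0.01, "fingers": 0},
    {"rx": 0, "ry": 0, "rz": 0.014, "tx": -0.085, "ty": -0.032, "tz": -0.01, "fingers": 0},
    {"rx": 0, "ry": 0, "rz": 0.014, "tx": -0.14, "ty": -0.053, "tz": -0.01, "fingers": 0},
    {"rx": 0, "ry": 0, "rz": 0.014, "tx": -0.195, "ty": -0.074, "tz": -0.01, "fingers": 0},
    {"rx": 0, "ry": 0, "rz": 0.014, "tx": -0.25, "ty": -0.095, "tz": -0.01, "fingers": 0},
    {"rx": 0, "ry": 0, "rz": 0.014, "tx": -0.305, "ty": -0.116, "tz": -0.01, "fingers": 0},
    {"rx": 0, "ry": 0, "rz": 0.014, "tx": -0.35, "ty": -0.133, "tz": -0.01, "fingers": 0},
    {"rx": 0, "ry": 0, "rz": 0.014, "tx": -0.372, "ty": -0.141, "tz": -0.01, "fingers": 0},
    {"rx": 0, "ry": 0, "rz": 0.014, "tx": -0.372, "ty": -0.141, "tz": -0.01, "fingers": 0},
    {"rx": 0, "ry": 0, "rz": 0.014, "tx": -0.372, "ty": -0.141, "tz": -0.01, "fingers": 0}
  ]
}}

```text
t: 4.0
tcp_pos: [0.53, -0.2633, 0.2802]
orientation: [0.619, 0.786, 0.0, -0.0]
force: [0.4, 0.4, -0.3]
width: 0.0854
```

Run:
```python
from h import *
s=snap('wrist','w3.png')
st,p,R0=now(); print(st['t'],p,R0)
np.savez('w3.npz',mtx=s['mtx'],rvec=s['rvec'],tvec=s['tvec'])
```

```text
4.05 [ 0.5301 -0.263   0.2803] [[-0.2351  0.972  -0.0002]
 [ 0.972   0.2351  0.0008]
 [ 0.0008 -0.     -1.    ]]
```

View pics/w3.png

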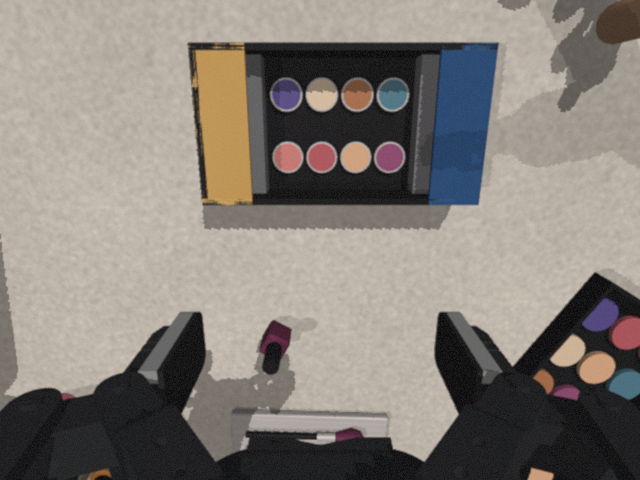

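Run:
```python
import cv2,numpy as np
a=cv2.imread('pics/w3.png');b=cv2.imread('pics/w2.png')
q=lambda im,x,y:cv2.resize(im[y:y+40,x:x+50],None,fx=8,fy=8,interpolation=cv2.INTER_CUBIC)[:290]
cv2.imwrite('pics/c3.png',np.vstack([np.hstack([q(a,180,30),q(a,465,30)]),np.hstack([q(a,190,180),q(a,450,180)])]))
cv2.imwrite('pics/c4.png',np.vstack([np.hstack([q(b,205,30),q(b,400,30)]),np.hstack([q(b,215,155),q(b,395,155)])]))
```

```text
(no output)
```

View pics/c3.png

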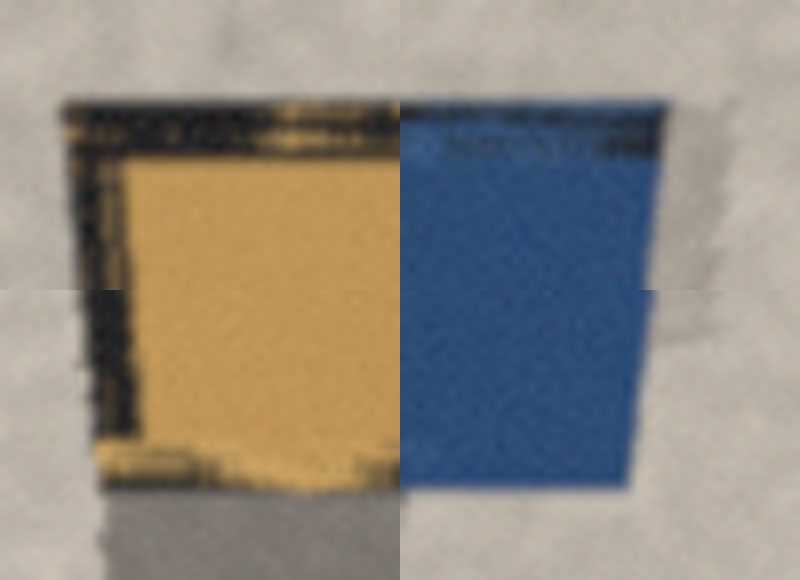

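View pics/c4.png

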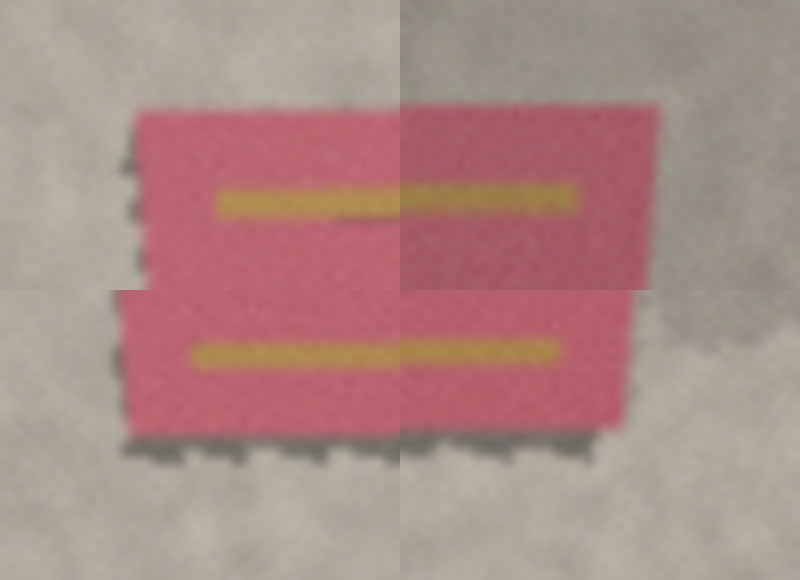

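Run:
```python
from h import *
w3=dict(np.load('w3.npz'));w2=dict(np.load('w2.npz'))
h=.0695
L=np.array([[-.13,h,.056],[.13,h,.056],[-.13,-h,.056],[.13,-h,.056]])
c=np.array([(187.75,42.75),(498.5,42.75),(202.5,205),(478.75,205)])-.45
P=np.array([[-.098,.06,.005],[.098,.06,.005],[-.098,-.06,.005],[.098,-.06,.005]])
p=np.array([(221.9,43.75),(432.5,43),(231,173),(422.9,172.5)])-.45
for zf in (0,1):
  print(fit([(w3,L,c)],[.53,-.2,.2]+[0]*zf,zf)); print(fit([(w2,P,p)],[.53,.2,.2]+[0]*zf,zf))
```

```text
(array([ 0.5347, -0.1969,  0.236 ]), array([[-0.8552, -0.4107],
       [ 0.9777, -0.3935],
       [-0.5369,  0.8165],
       [ 0.4619,  0.7459]]))
(array([0.5645, 0.2063, 0.2504]), array([[-0.5255, -0.2659],
       [ 0.558 , -0.183 ],
       [-0.3507,  0.4233],
       [ 0.3236,  0.2803]]))
(array([ 0.5347, -0.1968,  0.236 , -0.0021]), array([[ 0.0223, -0.1454],
       [ 0.0444, -0.1491],
       [ 0.1731,  0.21  ],
       [-0.2535,  0.1238]]))
(array([ 0.5645,  0.2064,  0.2504, -0.0018]), array([[-0.0381, -0.0472],
       [ 0.0652,  0.0389],
       [ 0.0538,  0.0746],
       [-0.0836, -0.0655]]))
```

{"op": "send_rows", "data": {
  "moves": [
    {"rx": 0, "ry": 0, "rz": 0, "tx": 0.035, "ty": 0.011, "tz": 0.005, "fingers": 0},
    {"rx": 0, "ry": 0, "rz": 0, "tx": 0.09, "ty": 0.029, "tz": 0.02, "fingers": 0},
    {"rx": 0, "ry": 0, "rz": -0.005, "tx": 0.145, "ty": 0.046, "tz": 0.04, "fingers": 0},
    {"rx": 0, "ry": 0, "rz": -0.01, "tx": 0.2, "ty": 0.064, "tz": 0.06, "fingers": 0},
    {"rx": 0, "ry": 0, "rz": -0.014, "tx": 0.255, "ty": 0.081, "tz": 0.08, "fingers": 0},
    {"rx": 0, "ry": 0, "rz": -0.014, "tx": 0.31, "ty": 0.099, "tz": 0.1, "fingers": 0},
    {"rx": 0, "ry": 0, "rz": -0.014, "tx": 0.362, "ty": 0.116, "tz": 0.12, "fingers": 0},
    {"rx": 0, "ry": 0, "rz": -0.014, "tx": 0.41, "ty": 0.131, "tz": 0.14, "fingers": 0},
    {"rx": 0, "ry": 0, "rz": -0.014, "tx": 0.44, "ty": 0.14, "tz": 0.16, "fingers": 0},
    {"rx": 0, "ry": 0, "rz": -0.014, "tx": 0.4503, "ty": 0.1437, "tz": 0.17, "fingers": 0}
  ]
}}

```text
t: 5.3
tcp_pos: [0.5628, 0.2098, 0.1094]
orientation: [0.612, 0.791, -0.0, -0.001]
force: [-1.5, 0.3, -0.1]
width: 0.0851
```

Run:
```python
from h import *
s=snap('wrist','w4.png')
st,p,R0=now(); print(st['t'],p,R0,st['dq'])
print(delta(p,R0,[.5645,.2064,.010],Rdown(.2504)))
```

```text
5.35 [0.5628 0.2096 0.1086] [[-0.2506  0.9681 -0.0022]
 [ 0.9681  0.2506  0.0001]
 [ 0.0006 -0.0021 -1.    ]] [-0.0444 -0.0228  0.0058 -0.0131  0.0335 -0.0312]
(array([-0.0036,  0.0011,  0.0986]), array([-0.0021, -0.0006,  0.0029]))
```

View pics/w4.png

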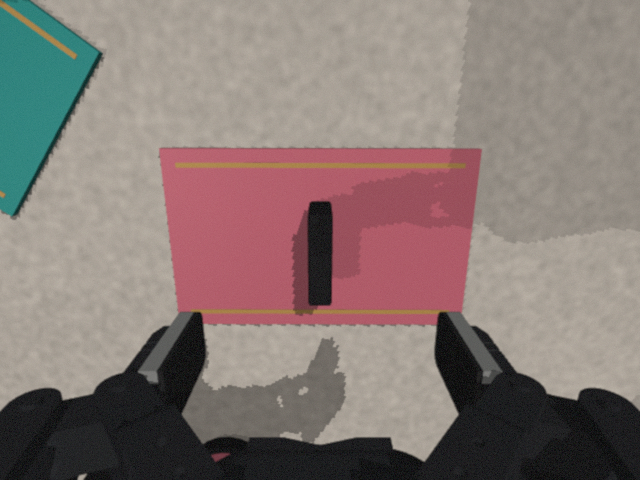

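The pink panel is centred at about (320,240) with its handle midway between the fingers, so I'll go down and grip it.

{"op": "send_rows", "data": {
  "moves": [
    {"rx": 0, "ry": 0, "rz": 0, "tx": 0, "ty": 0, "tz": 0.01, "fingers": 0},
    {"rx": 0, "ry": 0, "rz": 0, "tx": 0, "ty": 0, "tz": 0.035, "fingers": 0},
    {"rx": 0, "ry": 0, "rz": 0, "tx": 0, "ty": 0, "tz": 0.06, "fingers": 0},
    {"rx": 0, "ry": 0, "rz": 0, "tx": 0, "ty": 0, "tz": 0.08, "fingers": 0},
    {"rx": 0, "ry": 0, "rz": 0, "tx": 0, "ty": 0, "tz": 0.094, "fingers": 0},
    {"rx": 0, "ry": 0, "rz": 0, "tx": 0, "ty": 0, "tz": 0.1, "fingers": 60},
    {"rx": 0, "ry": 0, "rz": 0, "tx": 0, "ty": 0, "tz": 0.1, "fingers": 130},
    {"rx": 0, "ry": 0, "rz": 0, "tx": 0, "ty": 0, "tz": 0.1, "fingers": 255},
    {"rx": 0, "ry": 0, "rz": 0, "tx": 0, "ty": 0, "tz": 0.1, "fingers": 255},
    {"rx": 0, "ry": 0, "rz": 0, "tx": 0, "ty": 0, "tz": 0.1, "fingers": 255}
  ]
}}

```text
t: 6.6
tcp_pos: [0.5648, 0.2069, 0.0111]
orientation: [0.613, 0.79, 0.0, 0.0]
force: [-0.3, 0.1, 6.4]
width: 0.0132
```

Run:
```python
from h import *
s=snap('wrist','w5.png')
st,p,R0=now(); print(st['t'],p,R0,st['dq'],st['force'],st['width'])
```

```text
6.65 [0.5648 0.2069 0.0111] [[-0.2476  0.9689  0.0011]
 [ 0.9689  0.2476  0.0001]
 [-0.0002  0.0011 -1.    ]] [-0.0019 -0.0004  0.0004  0.0009 -0.0007 -0.0029] [-1.6195 -0.5282  5.8064] 0.012738858311374855
```

View pics/w5.png

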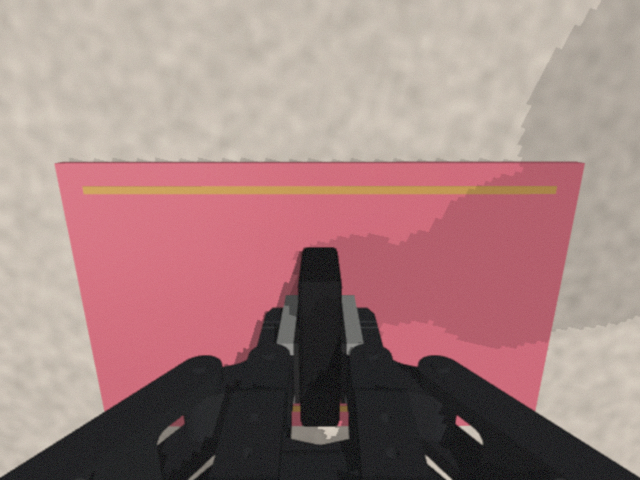

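```bash
cat >> h.py <<'E'
CASE=np.array([.5347,-.1969,.236])
OFF=np.array([0,.0004,.0111])   # TCP in panel frame
def tcp_for(xe,ze,th,ye=0.0,case=None,yaw=0.0):
    """panel end a lower edge at case (xe,ye,ze), tilt th (b up) -> TCP pos, R in world"""
    c=CASE if case is None else case
    Rc=R.from_euler('z',c[2]).as_matrix(); Rp=Rc@R.from_euler('z',yaw).as_matrix()@R.from_euler('y',-th).as_matrix()
    org=np.array([c[0],c[1],0])+Rc@np.array([xe,ye,ze])+Rp@np.array([.098,0,0])
    Rt=np.stack([Rp[:,1],Rp[:,0],-Rp[:,2]],1)
    return org+Rp@OFF,Rt
def panel_of(p,Rt,case=None):
    """case-frame end a, origin, tilt, end b from TCP pose"""
    c=CASE if case is None else case
    Rp=np.stack([Rt[:,1],Rt[:,0],-Rt[:,2]],1); o=p-Rp@OFF
    Rc=R.from_euler('z',c[2]).as_matrix(); b=np.array([c[0],c[1],0])
    f=lambda v:Rc.T@(o+Rp@np.array(v)-b)
    Q=Rc.T@Rp
    return dict(a=f([-.098,0,0])*1e3,o=f([0,0,0])*1e3,b=f([.098,0,0])*1e3,tilt=np.arcsin(Q[2,0]),roll=np.arcsin(Q[2,1]),yaw=np.arctan2(Q[1,0],Q[0,0]))
E
python3 - <<'E'
from h import *
p0=np.array([.5645,.2064,.010]);R0=Rdown(.2504)
print(panel_of(*now()[1:]))
for w in [(-.07,.10,.0),(-.07,.10,.21),(-.072,.075,.21),(-.072,.036,.21),(-.119,.033,.21)]:
    p,Rt=tcp_for(*w); print(w,p,*delta(p0,R0,p,Rt))
E
```

```text
{'a': array([ 25.7181, 383.7446,  -0.1154]), 'o': array([123.7081, 385.1365,  -0.0066]), 'b': array([221.6982, 386.5283,   0.1022]), 'tilt': np.float64(0.0011102743228408602), 'roll': np.float64(-0.00015239878625384771), 'yaw': np.float64(0.014202868997410847)}
(-0.07, 0.1, 0.0) [ 0.5618 -0.19    0.1111] [-0.3833 -0.1008 -0.1011] [0.     0.     0.0144]
(-0.07, 0.1, 0.21) [ 0.5575 -0.191   0.1313] [-0.3833 -0.1053 -0.1213] [-0.21   -0.0015  0.0143]
(-0.072, 0.075, 0.21) [ 0.5555 -0.1915  0.1063] [-0.3832 -0.1073 -0.0963] [-0.21   -0.0015  0.0143]
(-0.072, 0.036, 0.21) [ 0.5555 -0.1915  0.0673] [-0.3832 -0.1073 -0.0573] [-0.21   -0.0015  0.0143]
(-0.119, 0.033, 0.21) [ 0.5098 -0.2025  0.0643] [-0.3826 -0.1543 -0.0543] [-0.21   -0.0015  0.0143]
```

{"op": "send_rows", "data": {
  "moves": [
    {"rx": 0, "ry": 0, "rz": 0, "tx": 0, "ty": 0, "tz": -0.02, "fingers": 255},
    {"rx": 0, "ry": 0, "rz": 0, "tx": 0, "ty": 0, "tz": -0.065, "fingers": 255},
    {"rx": 0, "ry": 0, "rz": 0, "tx": -0.025, "ty": -0.007, "tz": -0.11, "fingers": 255},
    {"rx": 0, "ry": 0, "rz": 0.004, "tx": -0.075, "ty": -0.02, "tz": -0.13, "fingers": 255},
    {"rx": 0, "ry": 0, "rz": 0.008, "tx": -0.13, "ty": -0.035, "tz": -0.135, "fingers": 255},
    {"rx": 0, "ry": 0, "rz": 0.014, "tx": -0.19, "ty": -0.052, "tz": -0.135, "fingers": 255},
    {"rx": -0.03, "ry": 0, "rz": 0.0143, "tx": -0.25, "ty": -0.07, "tz": -0.135, "fingers": 255},
    {"rx": -0.08, "ry": 0, "rz": 0.0143, "tx": -0.305, "ty": -0.085, "tz": -0.132, "fingers": 255},
    {"rx": -0.14, "ry": -0.001, "rz": 0.0143, "tx": -0.35, "ty": -0.097, "tz": -0.128, "fingers": 255},
    {"rx": -0.2, "ry": -0.0015, "rz": 0.0143, "tx": -0.378, "ty": -0.104, "tz": -0.123, "fingers": 255}
  ]
}}

```text
t: 7.9
tcp_pos: [0.5566, -0.1875, 0.133]
orientation: [0.616, 0.781, 0.079, 0.063]
force: [1.0, 0.2, -3.3]
width: 0.0128
```

Run:
```python
from h import *
s=snap('wrist','w6.png'); s2=snap('side','s6.png')
st,p,R0=now(); print(st['t'],p,st['force'],st['width'],panel_of(p,R0))
# commanded
Pc=np.array([.5645,.2064,.010]);Rc=Rdown(.2504)
Pn=Pc+Rc@[-.378,-.104,-.123];Rn=Rc@R.from_rotvec([-.2,-.0015,.0143]).as_matrix()
np.savez('cmd.npz',p=Pn,R=Rn)
for w in [(-.070,.075,.21),(-.071,.036,.21),(-.119,.033,.21)]:
    print(w,*delta(Pn,Rn,*tcp_for(*w)))
```

```text
8.0 [ 0.5553 -0.1882  0.1322] [ 0.0242  0.6022 -3.214 ] 0.01292624254389704 {'a': array([-71.8343,   3.6974, 101.9652]), 'o': array([ 24.2296,   3.2664, 121.3442]), 'b': array([120.2935,   2.8354, 140.7232]), 'tilt': np.float64(0.19905675710194667), 'roll': np.float64(0.00016291618895085885), 'yaw': np.float64(-0.004486526271191152)}
(-0.07, 0.075, 0.21) [-0.0053 -0.0065  0.0259] [-0.01    0.0001  0.0001]
(-0.071, 0.036, 0.21) [-0.0053 -0.0152  0.064 ] [-0.01    0.0001  0.0001]
(-0.119, 0.033, 0.21) [-0.0053 -0.0628  0.0574] [-0.01    0.0001  0.0001]
```

View pics/w6.png

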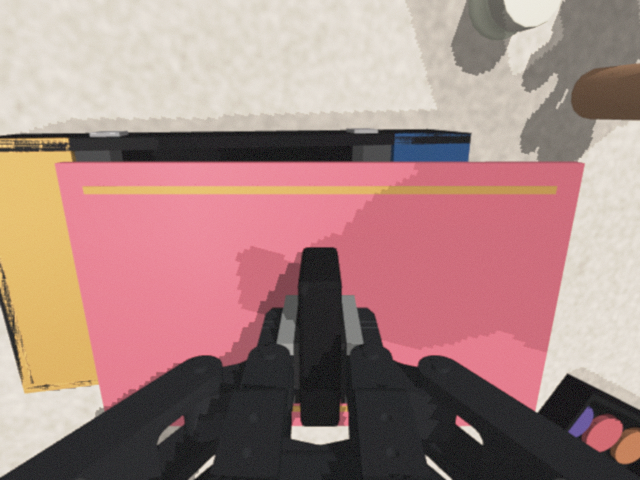

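View pics/s6.png

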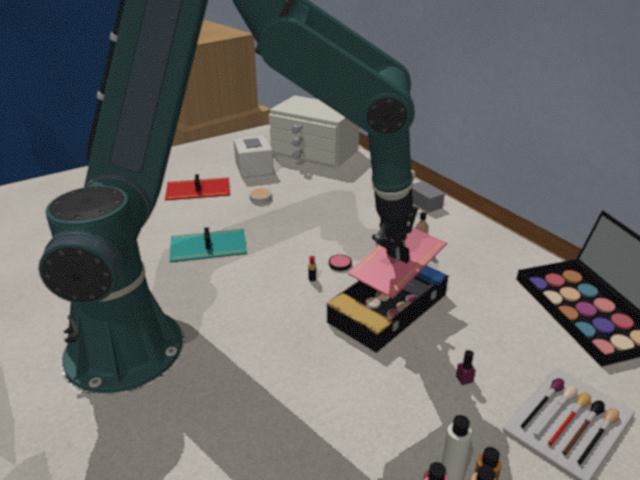

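Run:
```python
from h import *
s=viewer.snapshot('wrist'); cv2.imwrite('pics/w7.png',s['image'][:,:,::-1])
st,p,R0=now(); print(st['t'],panel_of(p,R0))
c=CASE; Rc=R.from_euler('z',c[2]).as_matrix(); h=.0695
L=np.array([[.083,h,.056],[.13,h,.056],[-.083,h,.056],[-.13,h,.056],[-.13,-h,.056],[0,h,.056]])
print(proj(s,L@Rc.T+[c[0],c[1],0]))
Rp=np.stack([R0[:,1],R0[:,0],-R0[:,2]],1);o=p-Rp@OFF
P=np.array([[-.098,.06,.005],[.098,.06,.005],[0,.06,.005],[-.098,-.06,.005]])
print(proj(s,P@Rp.T+o))
im=s['image'][115:185,380:600]; cv2.imwrite('pics/c7.png',np.hstack([cv2.resize(im[:,:,::-1],None,fx=3.5,fy=3.5,interpolation=cv2.INTER_CUBIC)]))
```

```text
8.05 {'a': array([-71.2822,   5.3101, 102.2589]), 'o': array([ 24.8007,   4.9187, 121.5441]), 'b': array([120.8836,   4.5274, 140.8294]), 'tilt': np.float64(0.19808121781999571), 'roll': np.float64(0.0014306989622242291), 'yaw': np.float64(-0.0040730403342532)}
[[398.9867 133.4045]
 [475.9391 132.091 ]
 [ 69.9164 139.0211]
 [-43.848  140.9629]
 [ 26.638  395.802 ]
 [246.9386 135.9997]]
[[ 50.8681 159.5931]
 [588.9267 158.8634]
 [320.1557 159.2279]
 [105.5207 425.9325]]
```

View pics/c7.png

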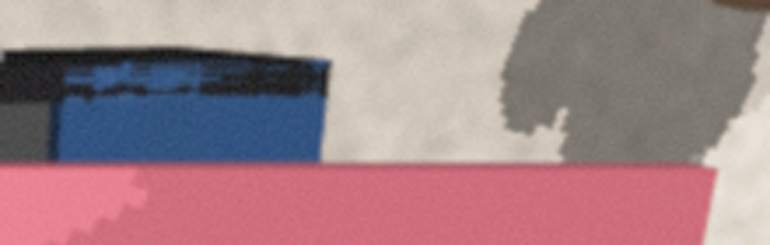

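{"op": "send_rows", "data": {
  "moves": [
    {"rx": -0.005, "ry": 0, "rz": 0, "tx": -0.003, "ty": -0.003, "tz": 0.012, "fingers": 255},
    {"rx": -0.01, "ry": 0, "rz": 0, "tx": -0.005, "ty": -0.0065, "tz": 0.026, "fingers": 255},
    {"rx": -0.01, "ry": 0, "rz": 0, "tx": -0.005, "ty": -0.0065, "tz": 0.026, "fingers": 255},
    {"rx": -0.01, "ry": 0, "rz": 0, "tx": -0.005, "ty": -0.0065, "tz": 0.026, "fingers": 255},
    {"rx": -0.01, "ry": 0, "rz": 0, "tx": -0.005, "ty": -0.009, "tz": 0.036, "fingers": 255},
    {"rx": -0.01, "ry": 0, "rz": 0, "tx": -0.005, "ty": -0.0112, "tz": 0.046, "fingers": 255},
    {"rx": -0.01, "ry": 0, "rz": 0, "tx": -0.005, "ty": -0.013, "tz": 0.055, "fingers": 255},
    {"rx": -0.01, "ry": 0, "rz": 0, "tx": -0.005, "ty": -0.0145, "tz": 0.061, "fingers": 255},
    {"rx": -0.01, "ry": 0, "rz": 0, "tx": -0.005, "ty": -0.0152, "tz": 0.064, "fingers": 255},
    {"rx": -0.01, "ry": 0, "rz": 0, "tx": -0.005, "ty": -0.0152, "tz": 0.064, "fingers": 255}
  ]
}}

```text
t: 9.3
tcp_pos: [0.556, -0.1906, 0.0673]
orientation: [0.616, 0.781, 0.082, 0.065]
force: [0.2, -0.3, -3.9]
width: 0.0128
```

```bash
sed -i 's/OFF=np.array(\[0,.0004,.0111\])/OFF=np.array([0,.0007,.0111])/' h.py
cat >> h.py <<'E'
def upd(t,r):
    d=np.load('cmd.npz'); p=d['p']+d['R']@np.array(t); Rn=d['R']@R.from_rotvec(r).as_matrix(); np.savez('cmd.npz',p=p,R=Rn); return p,Rn
E
python3 - <<'E'
from h import *
s=snap('side','s8.png');snap('wrist','w8.png')
st,p,R0=now(); print(st['t'],p,st['force'],st['width'],panel_of(p,R0))
Pn,Rn=upd([-.005,-.0152,.064],[-.01,0,0]); print(panel_of(Pn,Rn))
for w in [(-.119,.033,.21)]:
    print(w,*delta(Pn,Rn,*tcp_for(*w)))
cv2.imwrite('pics/c8.png',cv2.resize(cv2.imread('pics/s8.png')[210:360,290:490],None,fx=4,fy=4,interpolation=cv2.INTER_CUBIC))
E
```

```text
9.4 [ 0.5564 -0.1908  0.0678] [-0.4419 -0.0707 -3.5739] 0.012712048470148833 {'a': array([-71.0413,   0.1961,  36.4932]), 'o': array([24.7995,  0.1669, 56.9519]), 'b': array([120.6402,   0.1377,  77.4105]), 'tilt': np.float64(0.21030868661652313), 'roll': np.float64(-0.0004892105329907526), 'yaw': np.float64(-0.00030451969037520536)}
{'a': array([-70.9891,  -0.0158,  35.9707]), 'o': array([24.8578, -0.0101, 56.4002]), 'b': array([120.7048,  -0.0044,  76.8296]), 'tilt': np.float64(0.2100039031604573), 'roll': np.float64(-6.475338935482674e-05), 'yaw': np.float64(5.944450461260996e-05)}
(-0.119, 0.033, 0.21) [ 0.     -0.0476 -0.0071] [0.     0.0001 0.0001]
```

View pics/c8.png

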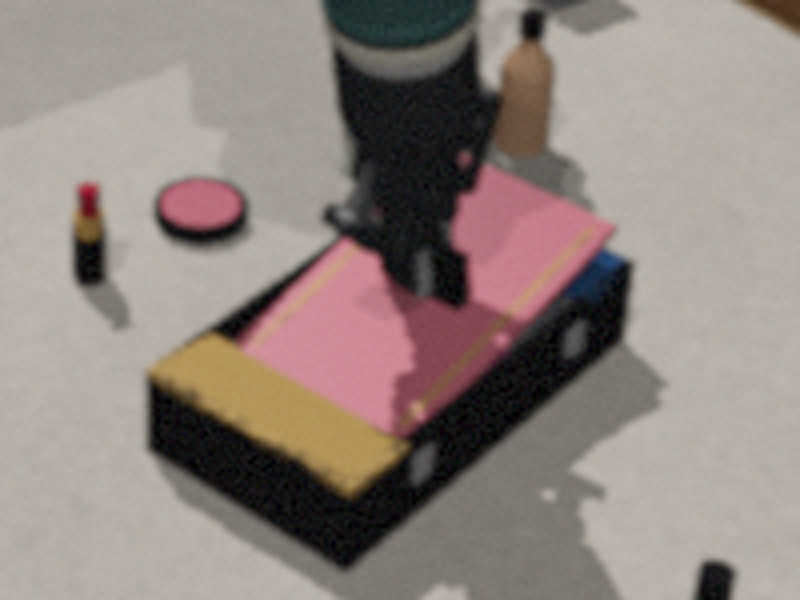

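View pics/w8.png

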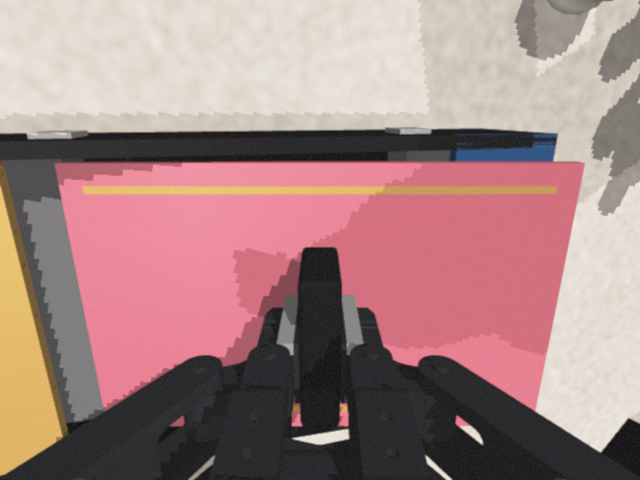

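{"op": "send_rows", "data": {
  "moves": [
    {"rx": 0, "ry": 0, "rz": 0, "tx": 0, "ty": -0.002, "tz": -0.0003, "fingers": 255},
    {"rx": 0, "ry": 0, "rz": 0, "tx": 0, "ty": -0.006, "tz": -0.0009, "fingers": 255},
    {"rx": 0, "ry": 0, "rz": 0, "tx": 0, "ty": -0.011, "tz": -0.0016, "fingers": 255},
    {"rx": 0, "ry": 0, "rz": 0, "tx": 0, "ty": -0.016, "tz": -0.0024, "fingers": 255},
    {"rx": 0, "ry": 0, "rz": 0, "tx": 0, "ty": -0.021, "tz": -0.0031, "fingers": 255},
    {"rx": 0, "ry": 0, "rz": 0, "tx": 0, "ty": -0.025, "tz": -0.0037, "fingers": 255},
    {"rx": 0, "ry": 0, "rz": 0, "tx": 0, "ty": -0.028, "tz": -0.0042, "fingers": 255},
    {"rx": 0, "ry": 0, "rz": 0, "tx": 0, "ty": -0.03, "tz": -0.0045, "fingers": 255},
    {"rx": 0, "ry": 0, "rz": 0, "tx": 0, "ty": -0.03, "tz": -0.0045, "fingers": 255},
    {"rx": 0, "ry": 0, "rz": 0, "tx": 0, "ty": -0.03, "tz": -0.0045, "fingers": 255}
  ]
}}

```text
t: 10.65
tcp_pos: [0.5269, -0.1977, 0.0658]
orientation: [0.616, 0.781, 0.082, 0.065]
force: [-1.0, 0.8, -2.9]
width: 0.0131
```

Run:
```python
from h import *
snap('wrist','w9.png')
st,p,R0=now(); print(st['t'],p,st['force'],st['width'],panel_of(p,R0))
Pn,Rn=upd([0,-.03,-.0045],[0,0,0]); print(panel_of(Pn,Rn))
for w in [(-.119,.033,.21),(-.119,.032,.21)]:
    print(w,*delta(Pn,Rn,*tcp_for(*w)))
```

```text
10.7 [ 0.5269 -0.1977  0.0658] [ 0.3748  0.1537 -3.1088] 0.013226074685158162 {'a': array([-101.3477,    0.3374,   34.484 ]), 'o': array([-5.5032,  0.3074, 54.925 ]), 'b': array([90.3413,  0.2774, 75.3661]), 'tilt': np.float64(0.21012519470149255), 'roll': np.float64(-0.0002658178639180056), 'yaw': np.float64(-0.0003126712348848983)}
{'a': array([-101.2681,   -0.0173,   34.118 ]), 'o': array([-5.4212, -0.0116, 54.5474]), 'b': array([90.4258, -0.0059, 74.9769]), 'tilt': np.float64(0.2100039031604573), 'roll': np.float64(-6.475338935482674e-05), 'yaw': np.float64(5.944450461260996e-05)}
(-0.119, 0.033, 0.21) [ 0.     -0.0176 -0.0026] [0.     0.0001 0.0001]
(-0.119, 0.032, 0.21) [ 0.     -0.0178 -0.0016] [0.     0.0001 0.0001]
```

View pics/w9.png

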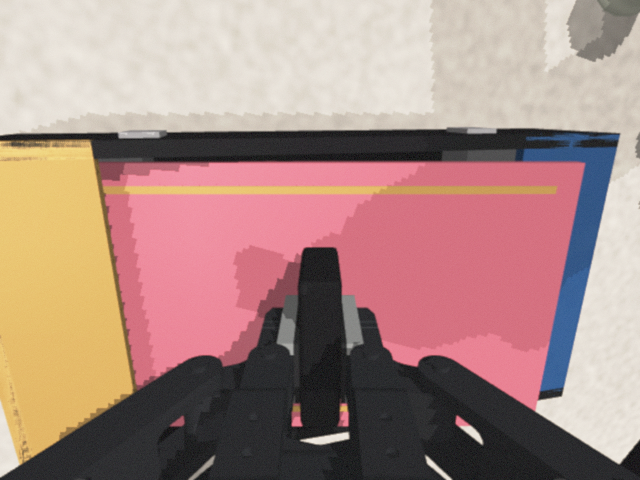

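{"op": "send_rows", "data": {
  "moves": [
    {"rx": 0, "ry": 0, "rz": 0, "tx": 0, "ty": -0.002, "tz": -0.0002, "fingers": 255},
    {"rx": 0, "ry": 0, "rz": 0, "tx": 0, "ty": -0.005, "tz": -0.0005, "fingers": 255},
    {"rx": 0, "ry": 0, "rz": 0, "tx": 0, "ty": -0.008, "tz": -0.0008, "fingers": 255},
    {"rx": 0, "ry": 0, "rz": 0, "tx": 0, "ty": -0.011, "tz": -0.001, "fingers": 255},
    {"rx": 0, "ry": 0, "rz": 0, "tx": 0, "ty": -0.014, "tz": -0.0013, "fingers": 255},
    {"rx": 0, "ry": 0, "rz": 0, "tx": 0, "ty": -0.016, "tz": -0.0015, "fingers": 255},
    {"rx": 0, "ry": 0, "rz": 0, "tx": 0, "ty": -0.0175, "tz": -0.0016, "fingers": 255},
    {"rx": 0, "ry": 0, "rz": 0, "tx": 0, "ty": -0.018, "tz": -0.0016, "fingers": 255},
    {"rx": 0, "ry": 0, "rz": 0, "tx": 0, "ty": -0.018, "tz": -0.0016, "fingers": 255},
    {"rx": 0, "ry": 0, "rz": 0, "tx": 0, "ty": -0.018, "tz": -0.0016, "fingers": 255}
  ]
}}

```text
t: 11.95
tcp_pos: [0.5094, -0.2019, 0.0636]
orientation: [0.616, 0.781, 0.082, 0.065]
force: [1.1, -0.1, -2.3]
width: 0.0133
```

Run:
```python
from h import *
snap('wrist','w10.png')
st,p,R0=now(); print(st['t'],p,st['force'],st['width'],panel_of(p,R0))
Pn,Rn=upd([0,-.018,-.0016],[0,0,0]); print(panel_of(Pn,Rn))
for w in [(-.1192,.032,.17),(-.1192,.032,.12),(-.1192,.032,.07),(-.1192,.032,.03),(-.1192,.032,.0)]:
    print(w,*delta(Pn,Rn,*tcp_for(*w)))
```

```text
12.0 [ 0.5094 -0.2019  0.0636] [-0.1925  0.3467 -2.2992] 0.013067825181463042 {'a': array([-119.3492,    0.3709,   32.273 ]), 'o': array([-23.5027,   0.3447,  52.7045]), 'b': array([72.3438,  0.3185, 73.1361]), 'tilt': np.float64(0.21002601855149916), 'roll': np.float64(-0.00021719532976984714), 'yaw': np.float64(-0.0002733555904735324)}
{'a': array([-119.2062,   -0.0182,   31.9305]), 'o': array([-23.3593,  -0.0125,  52.3599]), 'b': array([72.4877, -0.0068, 72.7894]), 'tilt': np.float64(0.2100039031604573), 'roll': np.float64(-6.475338935482674e-05), 'yaw': np.float64(5.944450461260996e-05)}
(-0.1192, 0.032, 0.17) [0.     0.0004 0.0039] [0.04   0.0001 0.0001]
(-0.1192, 0.032, 0.12) [0.     0.0006 0.0088] [0.09   0.0001 0.0001]
(-0.1192, 0.032, 0.07) [0.     0.0006 0.0137] [0.14   0.0001 0.0001]
(-0.1192, 0.032, 0.03) [0.     0.0004 0.0177] [0.18   0.0001 0.0001]
(-0.1192, 0.032, 0.0) [0.     0.0002 0.0206] [0.21   0.0001 0.0001]
```

View pics/w10.png

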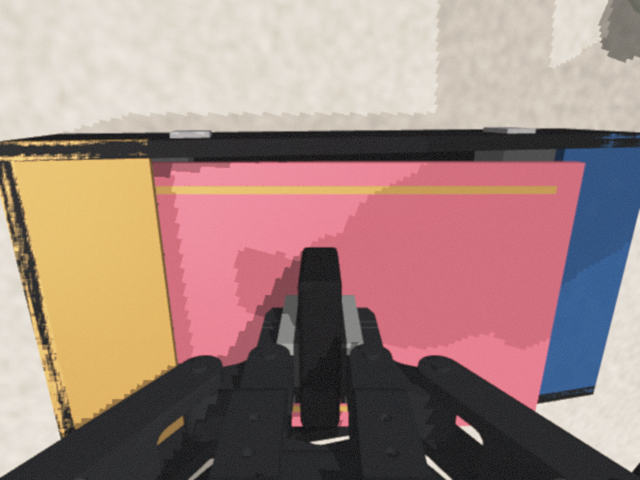

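Run:
```python
from h import *
s=viewer.snapshot('wrist'); st,p,R0=now(); print(panel_of(p,R0)['a'],st['t'])
c=CASE; Rc=R.from_euler('z',c[2]).as_matrix()
L=np.array([[x,y,.056] for x in(-.083,.083) for y in(.05,.0,-.05)])
print(proj(s,L@Rc.T+[c[0],c[1],0]))
Rp=np.stack([R0[:,1],R0[:,0],-R0[:,2]],1);o=p-Rp@OFF
P=np.array([[.098,y,.005] for y in (.05,0,-.05)])
print(proj(s,P@Rp.T+o))
im=s['image'][:,:,::-1]
cv2.imwrite('pics/c10.png',np.hstack([cv2.resize(im[120:310,540:640],None,fx=3,fy=3,interpolation=cv2.INTER_CUBIC),cv2.resize(im[120:310,130:230],None,fx=3,fy=3,interpolation=cv2.INTER_CUBIC)]))
```

```text
[-119.3525    0.3624   32.2919] 12.05
[[153.7256 198.6377]
 [170.2751 325.6259]
 [183.8423 429.7301]
 [561.7673 181.3516]
 [542.1192 287.3461]
 [525.4342 377.3555]]
[[580.8037 191.3545]
 [556.6381 311.2335]
 [536.5793 410.74  ]]
```

View pics/c10.png

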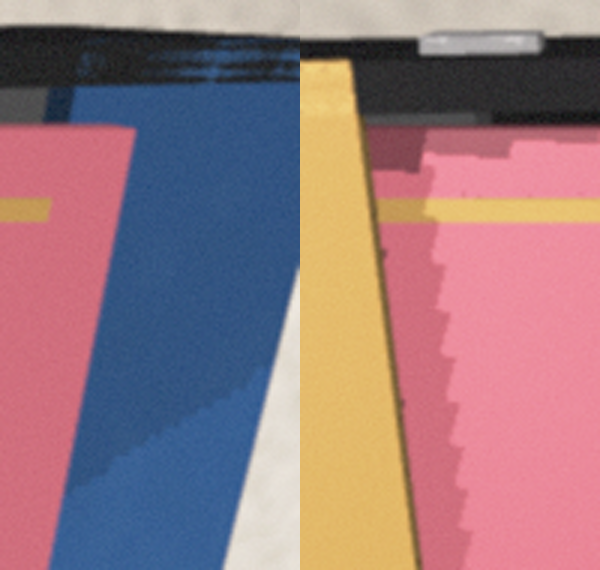

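{"op": "send_rows", "data": {
  "moves": [
    {"rx": 0.015, "ry": 0, "rz": 0, "tx": 0, "ty": 0.0001, "tz": 0.0014, "fingers": 255},
    {"rx": 0.04, "ry": 0, "rz": 0, "tx": 0, "ty": 0.0003, "tz": 0.0039, "fingers": 255},
    {"rx": 0.065, "ry": 0, "rz": 0, "tx": 0, "ty": 0.0005, "tz": 0.0063, "fingers": 255},
    {"rx": 0.09, "ry": 0, "rz": 0, "tx": 0, "ty": 0.0006, "tz": 0.0088, "fingers": 255},
    {"rx": 0.115, "ry": 0, "rz": 0, "tx": 0, "ty": 0.0006, "tz": 0.0112, "fingers": 255},
    {"rx": 0.14, "ry": 0, "rz": 0, "tx": 0, "ty": 0.0006, "tz": 0.0137, "fingers": 255},
    {"rx": 0.165, "ry": 0, "rz": 0, "tx": 0, "ty": 0.0005, "tz": 0.0162, "fingers": 255},
    {"rx": 0.185, "ry": 0, "rz": 0, "tx": 0, "ty": 0.0003, "tz": 0.018, "fingers": 255},
    {"rx": 0.2, "ry": 0, "rz": 0, "tx": 0, "ty": 0.0002, "tz": 0.0195, "fingers": 255},
    {"rx": 0.21, "ry": 0, "rz": 0, "tx": 0, "ty": 0.0002, "tz": 0.0205, "fingers": 255}
  ]
}}

```text
t: 13.3
tcp_pos: [0.5137, -0.2008, 0.0434]
orientation: [0.619, 0.785, -0.0, -0.0]
force: [0.8, -0.5, -2.1]
width: 0.0129
```

Run:
```python
from h import *
snap('wrist','w11.png')
st,p,R0=now(); print(st['t'],p,st['force'],st['ft_torque'],st['width'],panel_of(p,R0))
Pn,Rn=upd([0,.0002,.0205],[.21,0,0]); print(panel_of(Pn,Rn))
```

```text
13.35 [ 0.5138 -0.2009  0.0434] [ 0.4853 -1.2552 -2.8928] [ 0.0145 -0.0557 -0.0234] 0.013081863579753734 {'a': array([-119.2615,    0.3641,   32.3586]), 'o': array([-21.2615,   0.3322,  32.2744]), 'b': array([76.7384,  0.3003, 32.1902]), 'tilt': np.float64(-0.00085895966785221), 'roll': np.float64(-0.00019558684976538976), 'yaw': np.float64(-0.000325964978770739)}
{'a': array([-119.2041,   -0.0182,   32.1077]), 'o': array([-21.2041,  -0.0138,  32.1081]), 'b': array([76.7959, -0.0093, 32.1085]), 'tilt': np.float64(3.903607310929687e-06), 'roll': np.float64(-6.475338935482674e-05), 'yaw': np.float64(4.5642797450418946e-05)}
```

View pics/w11.png

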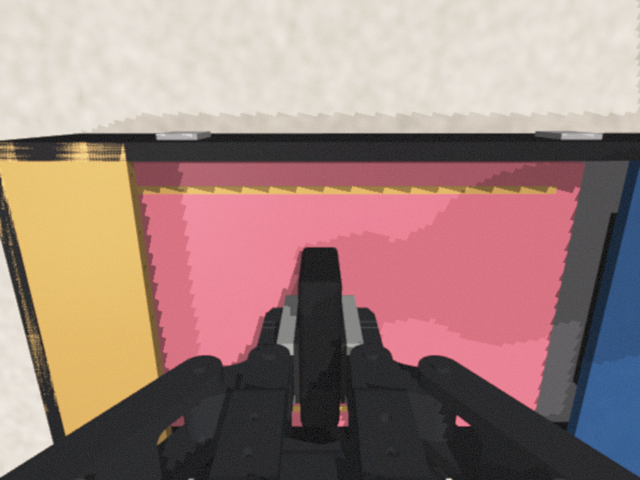

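{"op": "send_rows", "data": {
  "moves": [
    {"rx": 0, "ry": 0, "rz": 0, "tx": 0, "ty": 0, "tz": 0.0004, "fingers": 255},
    {"rx": 0, "ry": 0, "rz": 0, "tx": 0, "ty": 0, "tz": 0.0008, "fingers": 255},
    {"rx": 0, "ry": 0, "rz": 0, "tx": 0, "ty": 0, "tz": 0.0012, "fingers": 255},
    {"rx": 0, "ry": 0, "rz": 0, "tx": 0, "ty": 0, "tz": 0.0016, "fingers": 255},
    {"rx": 0, "ry": 0, "rz": 0, "tx": 0, "ty": 0, "tz": 0.002, "fingers": 255},
    {"rx": 0, "ry": 0, "rz": 0, "tx": 0, "ty": 0, "tz": 0.0024, "fingers": 255},
    {"rx": 0, "ry": 0, "rz": 0, "tx": 0, "ty": 0, "tz": 0.0024, "fingers": 255},
    {"rx": 0, "ry": 0, "rz": 0, "tx": 0, "ty": 0, "tz": 0.0024, "fingers": 255},
    {"rx": 0, "ry": 0, "rz": 0, "tx": 0, "ty": 0, "tz": 0.0024, "fingers": 255},
    {"rx": 0, "ry": 0, "rz": 0, "tx": 0, "ty": 0, "tz": 0.0024, "fingers": 255}
  ]
}}

```text
t: 14.6
tcp_pos: [0.5136, -0.2009, 0.0411]
orientation: [0.619, 0.785, -0.0, 0.0]
force: [0.0, 0.3, -3.2]
width: 0.013
```

```bash
cat > chk.py <<'E'
import sys
from h import *
st,p,R0=now(); d=panel_of(p,R0); print(st['t'],p,'F case',R.from_euler('z',-CASE[2]).apply(st['force']),'M',R.from_euler('z',-CASE[2]).apply(st['ft_torque']),st['width']);print(d)
v=[float(x) for x in sys.argv[1:]]
if v:
    q=upd(v[:3],v[3:] or [0,0,0]); e=panel_of(*q); print('cmd',e['o'],e['tilt'],'lag',d['o']-e['o'])
E
python3 chk.py 0 0 .0024
```

```text
14.6 [ 0.5136 -0.2009  0.0411] F case [ 0.1049  0.3163 -3.1674] M [-0.0128 -0.0544  0.0181] 0.013024195043692158
{'a': array([-119.4695,    0.4151,   30.0314]), 'o': array([-21.4695,   0.3785,  30.0221]), 'b': array([76.5305,  0.3418, 30.0128]), 'tilt': np.float64(-9.487356277187179e-05), 'roll': np.float64(-0.00012111815526488285), 'yaw': np.float64(-0.0003735981047155958)}
cmd [-21.2041  -0.0139  29.7081] 3.903607310929687e-06 lag [-0.2654  0.3924  0.314 ]
```

{"op": "send_rows", "data": {
  "moves": [
    {"rx": 0, "ry": 0, "rz": 0, "tx": 0, "ty": 0, "tz": 0.0003, "fingers": 255},
    {"rx": 0, "ry": 0, "rz": 0, "tx": 0, "ty": 0, "tz": 0.0006, "fingers": 255},
    {"rx": 0, "ry": 0, "rz": 0, "tx": 0, "ty": 0.001, "tz": 0.0006, "fingers": 255},
    {"rx": 0, "ry": 0, "rz": 0, "tx": 0, "ty": 0.002, "tz": 0.0006, "fingers": 255},
    {"rx": 0, "ry": 0, "rz": 0, "tx": 0, "ty": 0.003, "tz": 0.0006, "fingers": 255},
    {"rx": 0, "ry": 0, "rz": 0, "tx": 0, "ty": 0.004, "tz": 0.0006, "fingers": 255},
    {"rx": 0, "ry": 0, "rz": 0, "tx": 0, "ty": 0.005, "tz": 0.0006, "fingers": 255},
    {"rx": 0, "ry": 0, "rz": 0, "tx": 0, "ty": 0.006, "tz": 0.0006, "fingers": 255},
    {"rx": 0, "ry": 0, "rz": 0, "tx": 0, "ty": 0.007, "tz": 0.0006, "fingers": 255},
    {"rx": 0, "ry": 0, "rz": 0, "tx": 0, "ty": 0.007, "tz": 0.0006, "fingers": 255}
  ]
}}

```text
t: 15.85
tcp_pos: [0.5198, -0.1995, 0.0411]
orientation: [0.619, 0.785, -0.001, -0.0]
force: [-4.2, -0.9, 6.5]
width: 0.0131
```

```bash
python3 chk.py 0 .007 .0006
```

```text
15.85 [ 0.5198 -0.1995  0.0411] F case [-4.2463  0.1432  6.4859] M [ 0.0059  0.5602 -0.0441] 0.013053084332556426
{'a': array([-113.148 ,    0.2846,   30.0962]), 'o': array([-15.1481,   0.2831,  29.9902]), 'b': array([82.8518,  0.2817, 29.8843]), 'tilt': np.float64(-0.0010809708791063427), 'roll': np.float64(-0.000353668801455907), 'yaw': np.float64(-1.489211015024639e-05)}
cmd [-14.2041  -0.0136  29.1082] 3.903607310929687e-06 lag [-0.9441  0.2967  0.8821]
```

{"op": "send_rows", "data": {
  "moves": [
    {"rx": 0, "ry": 0, "rz": 0, "tx": 0, "ty": 0, "tz": -0.0003, "fingers": 255},
    {"rx": 0, "ry": 0, "rz": 0, "tx": 0, "ty": 0, "tz": -0.0005, "fingers": 255},
    {"rx": 0, "ry": 0, "rz": 0, "tx": 0, "ty": 0.0005, "tz": -0.0005, "fingers": 255},
    {"rx": 0, "ry": 0, "rz": 0, "tx": 0, "ty": 0.001, "tz": -0.0005, "fingers": 255},
    {"rx": 0, "ry": 0, "rz": 0, "tx": 0, "ty": 0.0015, "tz": -0.0005, "fingers": 255},
    {"rx": 0, "ry": 0, "rz": 0, "tx": 0, "ty": 0.002, "tz": -0.0005, "fingers": 255},
    {"rx": 0, "ry": 0, "rz": 0, "tx": 0, "ty": 0.0025, "tz": -0.0005, "fingers": 255},
    {"rx": 0, "ry": 0, "rz": 0, "tx": 0, "ty": 0.003, "tz": -0.0005, "fingers": 255},
    {"rx": 0, "ry": 0, "rz": 0, "tx": 0, "ty": 0.003, "tz": -0.0005, "fingers": 255},
    {"rx": 0, "ry": 0, "rz": 0, "tx": 0, "ty": 0.003, "tz": -0.0005, "fingers": 255}
  ]
}}

```text
t: 17.1
tcp_pos: [0.5233, -0.1985, 0.0411]
orientation: [0.619, 0.785, -0.0, 0.0]
force: [-3.8, -1.1, 5.6]
width: 0.0131
```

```bash
python3 chk.py 0 .003 -.0005
```

```text
17.1 [ 0.5233 -0.1985  0.0411] F case [-3.9345 -0.2085  5.6085] M [-0.048   0.6131  0.0388] 0.013096909386886069
{'a': array([-109.4565,    0.4194,   30.0083]), 'o': array([-11.4565,   0.3895,  29.9952]), 'b': array([86.5434,  0.3596, 29.982 ]), 'tilt': np.float64(-0.00013399905865854437), 'roll': np.float64(-0.00012561078959968822), 'yaw': np.float64(-0.00030528248837243736)}
cmd [-11.2041  -0.0135  29.6082] 3.903607310929687e-06 lag [-0.2525  0.403   0.387 ]
```

{"op": "send_rows", "data": {
  "moves": [
    {"rx": 0, "ry": 0, "rz": 0, "tx": 0, "ty": 0, "tz": -0.0002, "fingers": 255},
    {"rx": 0, "ry": 0, "rz": 0, "tx": 0, "ty": 0, "tz": -0.0003, "fingers": 255},
    {"rx": 0, "ry": 0, "rz": 0, "tx": 0, "ty": 0.0005, "tz": -0.0003, "fingers": 255},
    {"rx": 0, "ry": 0, "rz": 0, "tx": 0, "ty": 0.001, "tz": -0.0003, "fingers": 255},
    {"rx": 0, "ry": 0, "rz": 0, "tx": 0, "ty": 0.0015, "tz": -0.0003, "fingers": 255},
    {"rx": 0, "ry": 0, "rz": 0, "tx": 0, "ty": 0.002, "tz": -0.0003, "fingers": 255},
    {"rx": 0, "ry": 0, "rz": 0, "tx": 0, "ty": 0.0025, "tz": -0.0003, "fingers": 255},
    {"rx": 0, "ry": 0, "rz": 0, "tx": 0, "ty": 0.003, "tz": -0.0003, "fingers": 255},
    {"rx": 0, "ry": 0, "rz": 0, "tx": 0, "ty": 0.003, "tz": -0.0003, "fingers": 255},
    {"rx": 0, "ry": 0, "rz": 0, "tx": 0, "ty": 0.003, "tz": -0.0003, "fingers": 255}
  ]
}}

```text
t: 18.35
tcp_pos: [0.5262, -0.1978, 0.0413]
orientation: [0.619, 0.785, -0.0, 0.0]
force: [0.1, 0.2, -3.8]
width: 0.0131
```

```bash
python3 chk.py 0 .003 -.0003
```

```text
18.35 [ 0.5262 -0.1978  0.0413] F case [ 0.1702  0.189  -3.8331] M [ 0.0541 -0.0152 -0.0053] 0.013059212860896837
{'a': array([-106.4496,    0.4338,   30.2504]), 'o': array([-8.4496,  0.3964, 30.2457]), 'b': array([89.5504,  0.3589, 30.241 ]), 'tilt': np.float64(-4.79708086675386e-05), 'roll': np.float64(-0.00012639979354916886), 'yaw': np.float64(-0.0003824832451605815)}
cmd [-8.2041 -0.0133 29.9082] 3.903607310929687e-06 lag [-0.2456  0.4097  0.3375]
```

{"op": "send_rows", "data": {
  "moves": [
    {"rx": 0, "ry": 0, "rz": 0, "tx": 0, "ty": 0.0002, "tz": 0, "fingers": 255},
    {"rx": 0, "ry": 0, "rz": 0, "tx": 0, "ty": 0.0004, "tz": 0, "fingers": 255},
    {"rx": 0, "ry": 0, "rz": 0, "tx": 0, "ty": 0.0006, "tz": 0, "fingers": 255},
    {"rx": 0, "ry": 0, "rz": 0, "tx": 0, "ty": 0.0008, "tz": 0, "fingers": 255},
    {"rx": 0, "ry": 0, "rz": 0, "tx": 0, "ty": 0.001, "tz": 0, "fingers": 255},
    {"rx": 0, "ry": 0, "rz": 0, "tx": 0, "ty": 0.0012, "tz": 0, "fingers": 255},
    {"rx": 0, "ry": 0, "rz": 0, "tx": 0, "ty": 0.0014, "tz": 0, "fingers": 255},
    {"rx": 0, "ry": 0, "rz": 0, "tx": 0, "ty": 0.0016, "tz": 0, "fingers": 255},
    {"rx": 0, "ry": 0, "rz": 0, "tx": 0, "ty": 0.0016, "tz": 0, "fingers": 255},
    {"rx": 0, "ry": 0, "rz": 0, "tx": 0, "ty": 0.0016, "tz": 0, "fingers": 255}
  ]
}}

```text
t: 19.6
tcp_pos: [0.5278, -0.1975, 0.0413]
orientation: [0.619, 0.785, -0.0, 0.0]
force: [-0.1, 0.1, -4.2]
width: 0.0132
```

```bash
python3 chk.py 0 .0016 0
```

```text
19.6 [ 0.5278 -0.1975  0.0413] F case [-0.046   0.1389 -4.1817] M [-0.0008 -0.0023 -0.012 ] 0.013231128565124206
{'a': array([-104.8583,    0.4141,   30.224 ]), 'o': array([-6.8583,  0.3768, 30.2154]), 'b': array([91.1417,  0.3394, 30.2067]), 'tilt': np.float64(-8.829261456401504e-05), 'roll': np.float64(-9.1506555014465e-05), 'yaw': np.float64(-0.00038099336537582344)}
cmd [-6.6041 -0.0132 29.9082] 3.903607310929687e-06 lag [-0.2543  0.39    0.3072]
```

No contact yet. I can judge each step from the force it returns, so I'll keep probing and add up the commands.

{"op": "send_rows", "data": {
  "moves": [
    {"rx": 0, "ry": 0, "rz": 0, "tx": 0, "ty": 0.0002, "tz": 0, "fingers": 255},
    {"rx": 0, "ry": 0, "rz": 0, "tx": 0, "ty": 0.0004, "tz": 0, "fingers": 255},
    {"rx": 0, "ry": 0, "rz": 0, "tx": 0, "ty": 0.0006, "tz": 0, "fingers": 255},
    {"rx": 0, "ry": 0, "rz": 0, "tx": 0, "ty": 0.0008, "tz": 0, "fingers": 255},
    {"rx": 0, "ry": 0, "rz": 0, "tx": 0, "ty": 0.001, "tz": 0, "fingers": 255},
    {"rx": 0, "ry": 0, "rz": 0, "tx": 0, "ty": 0.0012, "tz": 0, "fingers": 255},
    {"rx": 0, "ry": 0, "rz": 0, "tx": 0, "ty": 0.0014, "tz": 0, "fingers": 255},
    {"rx": 0, "ry": 0, "rz": 0, "tx": 0, "ty": 0.0016, "tz": 0, "fingers": 255},
    {"rx": 0, "ry": 0, "rz": 0, "tx": 0, "ty": 0.0018, "tz": 0, "fingers": 255},
    {"rx": 0, "ry": 0, "rz": 0, "tx": 0, "ty": 0.0018, "tz": 0, "fingers": 255}
  ]
}}

```text
t: 20.85
tcp_pos: [0.5296, -0.197, 0.0414]
orientation: [0.619, 0.785, -0.0, 0.0]
force: [-1.2, -0.1, -3.4]
width: 0.0132
```

```bash
python3 chk.py 0 .0018 0
```

```text
20.85 [ 0.5296 -0.197   0.0414] F case [-1.2151  0.1918 -3.4433] M [-0.0139 -0.036  -0.002 ] 0.013154526540924878
{'a': array([-103.0226,    0.3938,   30.2567]), 'o': array([-5.0226,  0.3565, 30.2546]), 'b': array([92.9774,  0.3191, 30.2525]), 'tilt': np.float64(-2.1432863225911264e-05), 'roll': np.float64(-0.00017540039678801605), 'yaw': np.float64(-0.00038099735238067504)}
cmd [-4.8041 -0.0131 29.9082] 3.903607310929687e-06 lag [-0.2186  0.3696  0.3464]
```

{"op": "send_rows", "data": {
  "moves": [
    {"rx": 0, "ry": 0, "rz": 0, "tx": 0, "ty": 0.0002, "tz": 0, "fingers": 255},
    {"rx": 0, "ry": 0, "rz": 0, "tx": 0, "ty": 0.0003, "tz": 0, "fingers": 255},
    {"rx": 0, "ry": 0, "rz": 0, "tx": 0, "ty": 0.0005, "tz": 0, "fingers": 255},
    {"rx": 0, "ry": 0, "rz": 0, "tx": 0, "ty": 0.0006, "tz": 0, "fingers": 255},
    {"rx": 0, "ry": 0, "rz": 0, "tx": 0, "ty": 0.0008, "tz": 0, "fingers": 255},
    {"rx": 0, "ry": 0, "rz": 0, "tx": 0, "ty": 0.001, "tz": 0, "fingers": 255},
    {"rx": 0, "ry": 0, "rz": 0, "tx": 0, "ty": 0.001, "tz": 0, "fingers": 255},
    {"rx": 0, "ry": 0, "rz": 0, "tx": 0, "ty": 0.001, "tz": 0, "fingers": 255},
    {"rx": 0, "ry": 0, "rz": 0, "tx": 0, "ty": 0.001, "tz": 0, "fingers": 255},
    {"rx": 0, "ry": 0, "rz": 0, "tx": 0, "ty": 0.001, "tz": 0, "fingers": 255}
  ]
}}

```text
t: 22.1
tcp_pos: [0.5305, -0.1968, 0.0413]
orientation: [0.619, 0.785, -0.0, 0.0]
force: [0.1, 0.1, -2.8]
width: 0.0134
```

```bash
python3 chk.py 0 .001 0
```

```text
22.1 [ 0.5305 -0.1968  0.0413] F case [ 0.1128  0.0776 -2.8449] M [ 0.0447  0.0059 -0.0347] 0.01344105667479734
{'a': array([-102.06  ,    0.4238,   30.2417]), 'o': array([-4.06  ,  0.3913, 30.2337]), 'b': array([93.94  ,  0.3588, 30.2256]), 'tilt': np.float64(-8.20251423695941e-05), 'roll': np.float64(-0.00011742697705592045), 'yaw': np.float64(-0.00033152504307128015)}
cmd [-3.8041 -0.0131 29.9082] 3.903607310929687e-06 lag [-0.256   0.4044  0.3255]
```

It was noise. I'll keep going.

{"op": "send_rows", "data": {
  "moves": [
    {"rx": 0, "ry": 0, "rz": 0, "tx": 0, "ty": 0.0002, "tz": 0, "fingers": 255},
    {"rx": 0, "ry": 0, "rz": 0, "tx": 0, "ty": 0.0004, "tz": 0, "fingers": 255},
    {"rx": 0, "ry": 0, "rz": 0, "tx": 0, "ty": 0.0006, "tz": 0, "fingers": 255},
    {"rx": 0, "ry": 0, "rz": 0, "tx": 0, "ty": 0.0008, "tz": 0, "fingers": 255},
    {"rx": 0, "ry": 0, "rz": 0, "tx": 0, "ty": 0.001, "tz": 0, "fingers": 255},
    {"rx": 0, "ry": 0, "rz": 0, "tx": 0, "ty": 0.0012, "tz": 0, "fingers": 255},
    {"rx": 0, "ry": 0, "rz": 0, "tx": 0, "ty": 0.0014, "tz": 0, "fingers": 255},
    {"rx": 0, "ry": 0, "rz": 0, "tx": 0, "ty": 0.0016, "tz": 0, "fingers": 255},
    {"rx": 0, "ry": 0, "rz": 0, "tx": 0, "ty": 0.0018, "tz": 0, "fingers": 255},
    {"rx": 0, "ry": 0, "rz": 0, "tx": 0, "ty": 0.0018, "tz": 0, "fingers": 255}
  ]
}}

```text
t: 23.35
tcp_pos: [0.532, -0.1964, 0.0413]
orientation: [0.619, 0.785, -0.0, -0.0]
force: [-1.1, -0.6, -1.6]
width: 0.0133
```

```bash
python3 chk.py 0 .0018 0
```

```text
23.35 [ 0.532  -0.1964  0.0413] F case [-1.1631 -0.3395 -1.6382] M [-0.1357  0.2272  0.0069] 0.013273845136723098
{'a': array([-100.4962,    0.4881,   30.2264]), 'o': array([-2.4962,  0.46  , 30.1754]), 'b': array([95.5038,  0.4318, 30.1244]), 'tilt': np.float64(-0.0005205162316051062), 'roll': np.float64(6.064811986951793e-05), 'yaw': np.float64(-0.0002873022538727078)}
cmd [-2.0041 -0.013  29.9082] 3.903607310929687e-06 lag [-0.4922  0.473   0.2672]
```

{"op": "send_rows", "data": {
  "moves": [
    {"rx": 0, "ry": 0, "rz": 0, "tx": 0, "ty": 0.0001, "tz": 0, "fingers": 255},
    {"rx": 0, "ry": 0, "rz": 0, "tx": 0, "ty": 0.0002, "tz": 0, "fingers": 255},
    {"rx": 0, "ry": 0, "rz": 0, "tx": 0, "ty": 0.0003, "tz": 0, "fingers": 255},
    {"rx": 0, "ry": 0, "rz": 0, "tx": 0, "ty": 0.0004, "tz": 0, "fingers": 255},
    {"rx": 0, "ry": 0, "rz": 0, "tx": 0, "ty": 0.0005, "tz": 0, "fingers": 255},
    {"rx": 0, "ry": 0, "rz": 0, "tx": 0, "ty": 0.0006, "tz": 0, "fingers": 255},
    {"rx": 0, "ry": 0, "rz": 0, "tx": 0, "ty": 0.0006, "tz": 0, "fingers": 255},
    {"rx": 0, "ry": 0, "rz": 0, "tx": 0, "ty": 0.0006, "tz": 0, "fingers": 255},
    {"rx": 0, "ry": 0, "rz": 0, "tx": 0, "ty": 0.0006, "tz": 0, "fingers": 255},
    {"rx": 0, "ry": 0, "rz": 0, "tx": 0, "ty": 0.0006, "tz": 0, "fingers": 255}
  ]
}}

```text
t: 24.6
tcp_pos: [0.5326, -0.1962, 0.0413]
orientation: [0.619, 0.785, -0.0, -0.0]
force: [-3.6, -1.8, -1.9]
width: 0.0132
```

```bash
python3 chk.py 0 .0006 0
```

```text
24.6 [ 0.5326 -0.1962  0.0413] F case [-3.9224 -0.8755 -1.8706] M [-0.1096  0.6497 -0.0183] 0.013168432234036295
{'a': array([-99.8533,   0.4783,  30.2095]), 'o': array([-1.8533,  0.4457, 30.1697]), 'b': array([96.1467,  0.4131, 30.1298]), 'tilt': np.float64(-0.0004063156015387842), 'roll': np.float64(4.314466841808843e-05), 'yaw': np.float64(-0.0003325854183671862)}
cmd [-1.4041 -0.013  29.9082] 3.903607310929687e-06 lag [-0.4492  0.4587  0.2615]
```

{"op": "send_rows", "data": {
  "moves": [
    {"rx": 0, "ry": 0, "rz": 0, "tx": 0, "ty": 0.0002, "tz": 0, "fingers": 255},
    {"rx": 0, "ry": 0, "rz": 0, "tx": 0, "ty": 0.0003, "tz": 0, "fingers": 255},
    {"rx": 0, "ry": 0, "rz": 0, "tx": 0, "ty": 0.0004, "tz": 0, "fingers": 255},
    {"rx": 0, "ry": 0, "rz": 0, "tx": 0, "ty": 0.0006, "tz": 0, "fingers": 255},
    {"rx": 0, "ry": 0, "rz": 0, "tx": 0, "ty": 0.0008, "tz": 0, "fingers": 255},
    {"rx": 0, "ry": 0, "rz": 0, "tx": 0, "ty": 0.0008, "tz": 0, "fingers": 255},
    {"rx": 0, "ry": 0, "rz": 0, "tx": 0, "ty": 0.0008, "tz": 0, "fingers": 255},
    {"rx": 0, "ry": 0, "rz": 0, "tx": 0, "ty": 0.0008, "tz": 0, "fingers": 255},
    {"rx": 0, "ry": 0, "rz": 0, "tx": 0, "ty": 0.0008, "tz": 0, "fingers": 255},
    {"rx": 0, "ry": 0, "rz": 0, "tx": 0, "ty": 0.0008, "tz": 0, "fingers": 255}
  ]
}}

```text
t: 25.85
tcp_pos: [0.533, -0.1961, 0.0413]
orientation: [0.619, 0.785, -0.0, -0.0]
force: [-6.1, -1.8, -0.2]
width: 0.0131
```

```bash
python3 chk.py 0 .0008 0
```

```text
25.85 [ 0.533  -0.1961  0.0413] F case [-6.3597 -0.3643 -0.2246] M [-0.1383  0.9171 -0.0853] 0.013110244215988776
{'a': array([-99.4856,   0.5283,  30.2737]), 'o': array([-1.4856,  0.5051, 30.1627]), 'b': array([96.5143,  0.4819, 30.0516]), 'tilt': np.float64(-0.0011331039541109076), 'roll': np.float64(0.00018415369708972215), 'yaw': np.float64(-0.00023635467373267803)}
cmd [-0.6041 -0.013  29.9082] 3.903607310929687e-06 lag [-0.8816  0.5181  0.2545]
```

{"op": "send_rows", "data": {
  "moves": [
    {"rx": 0, "ry": 0, "rz": 0, "tx": 0, "ty": 0.0002, "tz": 0, "fingers": 255},
    {"rx": 0, "ry": 0, "rz": 0, "tx": 0, "ty": 0.0003, "tz": 0, "fingers": 255},
    {"rx": 0, "ry": 0, "rz": 0, "tx": 0, "ty": 0.0004, "tz": 0, "fingers": 255},
    {"rx": 0, "ry": 0, "rz": 0, "tx": 0, "ty": 0.0005, "tz": 0, "fingers": 255},
    {"rx": 0, "ry": 0, "rz": 0, "tx": 0, "ty": 0.0005, "tz": 0, "fingers": 255},
    {"rx": 0, "ry": 0, "rz": 0, "tx": 0, "ty": 0.0005, "tz": 0, "fingers": 255},
    {"rx": 0, "ry": 0, "rz": 0, "tx": 0, "ty": 0.0005, "tz": 0, "fingers": 255},
    {"rx": 0, "ry": 0, "rz": 0, "tx": 0, "ty": 0.0005, "tz": 0, "fingers": 255},
    {"rx": 0, "ry": 0, "rz": 0, "tx": 0, "ty": 0.0005, "tz": 0, "fingers": 255},
    {"rx": 0, "ry": 0, "rz": 0, "tx": 0, "ty": 0.0005, "tz": 0, "fingers": 255}
  ]
}}

```text
t: 27.1
tcp_pos: [0.5332, -0.196, 0.0413]
orientation: [0.619, 0.785, -0.001, -0.001]
force: [-7.5, -2.9, -0.2]
width: 0.0133
```

```bash
python3 chk.py 0 .0005 0
```

```text
27.1 [ 0.5332 -0.196   0.0413] F case [-7.9334 -1.0997 -0.2448] M [-0.2226  0.9816 -0.0671] 0.013279399339948239
{'a': array([-99.2851,   0.5684,  30.3309]), 'o': array([-1.2852,  0.5532, 30.1706]), 'b': array([96.7146,  0.5381, 30.0103]), 'tilt': np.float64(-0.0016361010692991053), 'roll': np.float64(0.0002927645170431035), 'yaw': np.float64(-0.00015441227609480144)}
cmd [-0.1041 -0.0129 29.9082] 3.903607310929687e-06 lag [-1.1812  0.5662  0.2624]
```

{"op": "send_rows", "data": {
  "moves": [
    {"rx": 0, "ry": 0, "rz": 0, "tx": 0, "ty": 0.0002, "tz": 0, "fingers": 255},
    {"rx": 0, "ry": 0, "rz": 0, "tx": 0, "ty": 0.0003, "tz": 0, "fingers": 255},
    {"rx": 0, "ry": 0, "rz": 0, "tx": 0, "ty": 0.0003, "tz": 0, "fingers": 255},
    {"rx": 0, "ry": 0, "rz": 0, "tx": 0, "ty": 0.0003, "tz": 0.0001, "fingers": 255},
    {"rx": 0, "ry": 0, "rz": 0, "tx": 0, "ty": 0.0003, "tz": 0.0001, "fingers": 255},
    {"rx": 0, "ry": 0, "rz": 0, "tx": 0, "ty": 0.0003, "tz": 0.0002, "fingers": 255},
    {"rx": 0, "ry": 0, "rz": 0, "tx": 0, "ty": 0.0003, "tz": 0.0002, "fingers": 255},
    {"rx": 0, "ry": 0, "rz": 0, "tx": 0, "ty": 0.0003, "tz": 0.0002, "fingers": 255},
    {"rx": 0, "ry": 0, "rz": 0, "tx": 0, "ty": 0.0003, "tz": 0.0002, "fingers": 255},
    {"rx": 0, "ry": 0, "rz": 0, "tx": 0, "ty": 0.0003, "tz": 0.0002, "fingers": 255}
  ]
}}

```text
t: 28.35
tcp_pos: [0.5333, -0.1959, 0.0411]
orientation: [0.619, 0.785, -0.001, -0.001]
force: [-8.1, -2.3, 1.0]
width: 0.0137
```

```bash
python3 chk.py 0 .0003 .0002
```

```text
28.35 [ 0.5333 -0.1959  0.0411] F case [-8.4519 -0.3336  1.0281] M [-0.2114  1.063  -0.0289] 0.013707643523705734
{'a': array([-99.1543,   0.5721,  30.2049]), 'o': array([-1.1545,  0.5566, 30.0215]), 'b': array([96.8454,  0.5411, 29.8381]), 'tilt': np.float64(-0.0018717374150152531), 'roll': np.float64(0.00031760766892917634), 'yaw': np.float64(-0.00015805491581702573)}
cmd [ 0.1959 -0.0129 29.7082] 3.903607310929687e-06 lag [-1.3504  0.5696  0.3133]
```

{"op": "send_rows", "data": {
  "moves": [
    {"rx": 0, "ry": 0, "rz": 0, "tx": 0, "ty": 0, "tz": 0, "fingers": 215},
    {"rx": 0, "ry": 0, "rz": 0, "tx": 0, "ty": 0, "tz": 0, "fingers": 205},
    {"rx": 0, "ry": 0, "rz": 0, "tx": 0, "ty": 0, "tz": 0, "fingers": 195},
    {"rx": 0, "ry": 0, "rz": 0, "tx": 0, "ty": 0, "tz": 0, "fingers": 180},
    {"rx": 0, "ry": 0, "rz": 0, "tx": 0, "ty": 0, "tz": 0, "fingers": 160},
    {"rx": 0, "ry": 0, "rz": 0, "tx": 0, "ty": 0, "tz": 0, "fingers": 140},
    {"rx": 0, "ry": 0, "rz": 0, "tx": 0, "ty": 0, "tz": 0, "fingers": 120},
    {"rx": 0, "ry": 0, "rz": 0, "tx": 0, "ty": 0, "tz": 0, "fingers": 120},
    {"rx": 0, "ry": 0, "rz": 0, "tx": 0, "ty": 0, "tz": 0, "fingers": 120},
    {"rx": 0, "ry": 0, "rz": 0, "tx": 0, "ty": 0, "tz": 0, "fingers": 120}
  ]
}}

```text
t: 29.6
tcp_pos: [0.5344, -0.1959, 0.0411]
orientation: [0.619, 0.785, -0.0, 0.0]
force: [-0.4, 0.5, -0.5]
width: 0.0449
```

```bash
python3 chk.py
python3 - <<'E'
from h import *
snap('wrist','w20.png')
E
```

```text
29.6 [ 0.5344 -0.1959  0.0411] F case [-0.2572  0.5471 -0.5434] M [ 0.0357 -0.0119 -0.0596] 0.04491897644829702
{'a': array([-98.0469,   0.3984,  30.0427]), 'o': array([-0.0469,  0.3695, 30.0365]), 'b': array([97.9531,  0.3406, 30.0303]), 'tilt': np.float64(-6.323939947345844e-05), 'roll': np.float64(-0.00016129970575072273), 'yaw': np.float64(-0.0002948151664791298)}
```

View pics/w20.png

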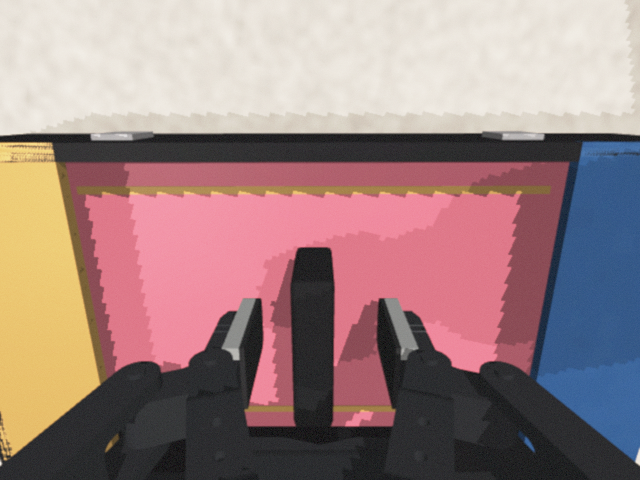

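{"op": "send_rows", "data": {
  "moves": [
    {"rx": 0, "ry": 0, "rz": 0, "tx": 0, "ty": 0, "tz": -0.005, "fingers": 110},
    {"rx": 0, "ry": 0, "rz": 0, "tx": 0, "ty": 0, "tz": -0.015, "fingers": 110},
    {"rx": 0, "ry": 0, "rz": 0, "tx": 0, "ty": 0, "tz": -0.03, "fingers": 110},
    {"rx": 0, "ry": 0, "rz": 0, "tx": 0, "ty": 0, "tz": -0.05, "fingers": 110},
    {"rx": 0, "ry": 0, "rz": 0, "tx": 0, "ty": 0, "tz": -0.075, "fingers": 110},
    {"rx": 0, "ry": 0, "rz": 0, "tx": 0, "ty": 0, "tz": -0.105, "fingers": 110},
    {"rx": 0, "ry": 0, "rz": 0, "tx": 0, "ty": 0, "tz": -0.14, "fingers": 110},
    {"rx": 0, "ry": 0, "rz": 0, "tx": -0.02, "ty": 0, "tz": -0.175, "fingers": 110},
    {"rx": 0, "ry": 0, "rz": 0, "tx": -0.05, "ty": 0, "tz": -0.2, "fingers": 110},
    {"rx": 0, "ry": 0, "rz": 0, "tx": -0.07, "ty": 0, "tz": -0.22, "fingers": 110}
  ]
}}

```text
t: 30.9
tcp_pos: [0.5513, -0.2652, 0.264]
orientation: [0.619, 0.785, -0.0, 0.002]
force: [1.0, 0.4, -0.8]
width: 0.0485
```

Run:
```python
from h import *
s=snap('wrist','w21.png');b=snap('scene','sc21.png'); print(arm.sense()['t'])
np.savez('w21.npz',mtx=s['mtx'],rvec=s['rvec'],tvec=s['tvec'])
```

```text
31.0
```

View pics/w21.png

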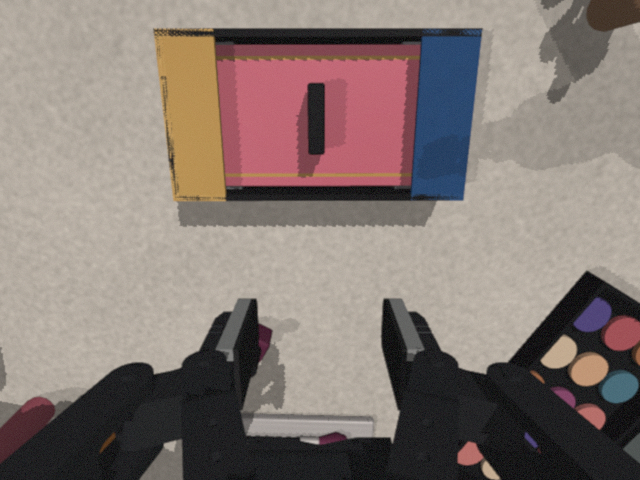

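View pics/sc21.png

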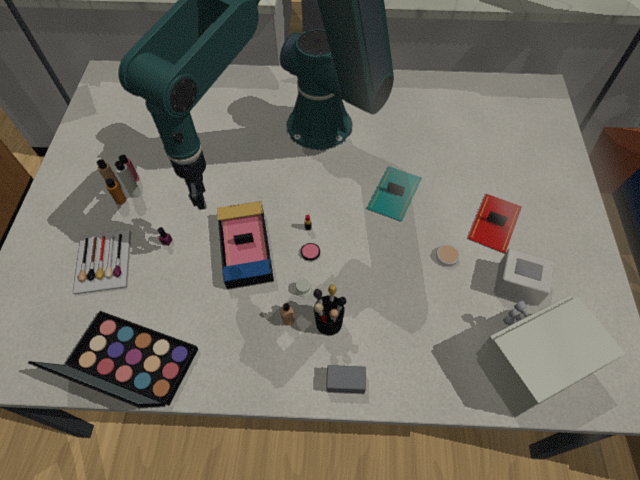

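Run:
```python
from h import *
s=dict(np.load('w21.npz'));c=CASE;Rc=R.from_euler('z',c[2]).as_matrix()
im=cv2.imread('pics/w21.png')[60:180,280:350]; dark=(im.max(2)<60)
r=dark[20:100].any(1)
for row in (90,100,110,120,130,140):
    u=np.where(dark[row-60])[0]+280
    for z in (.071,):
        for e in (u.min()-.5,u.max()+.5): print(row,e,Rc.T@(ray(s,e,row,z)-[c[0],c[1],0])*1e3)
for u,v in ((155,29),(481,29),(175,200),(464,200)): print((Rc.T@(ray(s,u,v,.056)-[c[0],c[1],0]))*1e3)
```

```text
90 307.5 [-8.1032 22.948  71.    ]
90 323.5 [ 4.4753 22.9327 71.    ]
100 307.5 [-8.1826 15.5203 71.    ]
100 323.5 [ 4.4876 15.504  71.    ]
110 307.5 [-8.2631  7.9835 71.    ]
110 323.5 [ 4.5001  7.9663 71.    ]
120 308.5 [-7.5413  0.3342 71.    ]
120 323.5 [ 4.5127  0.3172 71.    ]
130 308.5 [-7.6182 -7.4281 71.    ]
130 323.5 [ 4.5256 -7.446  71.    ]
140 308.5 [ -7.6964 -15.3068  71.    ]
140 323.5 [  4.5386 -15.3257  71.    ]
[-127.854    68.7265   56.    ]
[128.6308  68.5079  56.    ]
[-127.5961  -68.2407   56.    ]
[130.3442 -68.7489  56.    ]
```

Run:
```python
from h import *
print(workorder.close_job()); print(arm.sense()['t'])
```

```text
the job is handed in; nothing more can be done
None
the job is handed in; nothing more can be done
```

I closed the case with the pink panel and handed the job in at about t = 31 s of the 64 s allowed. No verdict is reported.

- **Insertion:** I gripped the panel by its handle and tilted it 12°. Its near end went about 36 mm under the gold lip. I then lowered it flat and slid it along under the blue lip.
- **Buffer:** The panel met the buffer about 12 mm beyond the blue lip's edge. I pressed until the wrist read about 8.4 N; I estimate 7–8 N of that reached the buffer and the rest was friction on the ledge. Then I let go.
- **Last checks:** The pictures show the panel flat and square under both lips, centred about 2–2.5 mm towards the gold end. The bystanders look unmoved by eye; I did not measure them.
- **Not measured directly:** I could not check that the panel still touches the buffer after release. It rests on two things: the panel settled about where contact first began, and after I opened the fingers only the buffer could push it back. That margin, about 0.4 mm, is smaller than the camera's error.
- **Disagreement:** The wrist camera put distances about 2 mm too far, so I took heights from the arm's own position instead. During one slide the panel also pressed on the ledges with about 9 N, under the 25 N limit; I raised it slightly before probing.

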